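# Reload the bag-tape dispenser

### The job

The bag-tape dispenser has been wiped clean: put every tape reel that is out on the table back, each lying flat in the bay of its own size. Slide the reel in under the bay's eyelet arm, then take a spindle from the rest at the end of the dispenser and push it down through the eyelet, the reel and the deck until its knob sits on the arm. A spindle that is not needed stays in the rest, fully home; leave the other things on the table where they are.

Things in the scene. Friction and masses are not known exactly. Their poses are not given: they have to be found in the camera images.
- dispenser: Fixed bag-tape dispenser. Origin: centre of the underside of its white deck (100 x 370 x 14 mm); x to the back, y to its left, z up. A plate 55 mm high runs along the back (x = 50 to 54 mm). Bays at x = 0 and y = 138 (mini), 46 (small), -46 (medium), -138 mm (large). Grey spindle rest at the left end: a block at y = 185 to 225, x = -59 to 59 mm, 55 mm high. A card ahead of each bay shows its reel size.
- bay_mini (a point): Axis of the mini bay, on the deck's top face (14 mm up); the reel's place. Above it a steel arm from the back plate, 24 mm wide (50 to 55 mm up, reaching to 13 mm ahead of the axis), has a 10.5 mm eyelet, and the deck a like through hole: reels come in level from the front, under the arm. Behind the axis two 8 mm high strips form a V that fits the mini reel with 1 mm to spare.
- bay_small (a point): Axis of the small bay, on the deck's top face (14 mm up); the reel's place. Above it a steel arm from the back plate, 24 mm wide (50 to 55 mm up, reaching to 13 mm ahead of the axis), has a 10.5 mm eyelet, and the deck a like through hole: reels come in level from the front, under the arm. Behind the axis two 8 mm high strips form a V that fits the small reel with 1 mm to spare.
- bay_medium (a point): Axis of the medium bay, on the deck's top face (14 mm up); the reel's place. Above it a steel arm from the back plate, 24 mm wide (50 to 55 mm up, reaching to 13 mm ahead of the axis), has a 10.5 mm eyelet, and the deck a like through hole: reels come in level from the front, under the arm. Behind the axis two 8 mm high strips form a V that fits the medium reel with 1 mm to spare.
- bay_large (a point): Axis of the large bay, on the deck's top face (14 mm up); the reel's place. Above it a steel arm from the back plate, 24 mm wide (50 to 55 mm up, reaching to 13 mm ahead of the axis), has a 10.5 mm eyelet, and the deck a like through hole: reels come in level from the front, under the arm. Behind the axis two 8 mm high strips form a V that fits the large reel with 1 mm to spare.
- rest_0 (a point): Mouth of parking hole 0 of the spindle rest, counted from its front (10.5 mm wide, straight through), in the block's top, 55 mm above the table; the holes are 32 mm apart. A parked spindle has its knob on the block.
- rest_1 (a point): Mouth of parking hole 1 of the spindle rest, counted from its front (10.5 mm wide, straight through), in the block's top, 55 mm above the table; the holes are 32 mm apart. A parked spindle has its knob on the block.
- rest_2 (a point): Mouth of parking hole 2 of the spindle rest, counted from its front (10.5 mm wide, straight through), in the block's top, 55 mm above the table; the holes are 32 mm apart. A parked spindle has its knob on the block.
- rest_3 (a point): Mouth of parking hole 3 of the spindle rest, counted from its front (10.5 mm wide, straight through), in the block's top, 55 mm above the table; the holes are 32 mm apart. A parked spindle has its knob on the block.
- reel_mini: The mini reel of bag-sealing tape, lying flat, loose, white flanges: 38 mm across, 20 mm high, about 30 g, bore 14 mm right through. Origin: centre of its underside; z up along the bore. May be absent (None); its bay then stays empty.
- reel_small: The small reel of bag-sealing tape, lying flat, loose, white flanges: 46 mm across, 23 mm high, about 50 g, bore 14 mm right through. Origin: centre of its underside; z up along the bore. May be absent (None); its bay then stays empty.
- reel_medium: The medium reel of bag-sealing tape, lying flat, loose, white flanges: 54 mm across, 26 mm high, about 80 g, bore 14 mm right through. Origin: centre of its underside; z up along the bore. May be absent (None); its bay then stays empty.
- reel_large: The large reel of bag-sealing tape, lying flat, loose, white flanges: 62 mm across, 29 mm high, about 120 g, bore 14 mm right through. Origin: centre of its underside; z up along the bore. May be absent (None); its bay then stays empty.
- spindle_a: Loose spindle pin, all four alike: steel shaft 8 mm thick, 51 mm long, rounded tip; black round knob on top, 18 mm across, 26 mm high; 40 g. Origin: centre of the tip; z towards the knob. Starts parked in the rest; fully home, parked or in a bay, its tip is 4 mm above the table.
- spindle_b: Loose spindle pin, all four alike: steel shaft 8 mm thick, 51 mm long, rounded tip; black round knob on top, 18 mm across, 26 mm high; 40 g. Origin: centre of the tip; z towards the knob. Starts parked in the rest; fully home, parked or in a bay, its tip is 4 mm above the table.
- spindle_c: Loose spindle pin, all four alike: steel shaft 8 mm thick, 51 mm long, rounded tip; black round knob on top, 18 mm across, 26 mm high; 40 g. Origin: centre of the tip; z towards the knob. Starts parked in the rest; fully home, parked or in a bay, its tip is 4 mm above the table.
- spindle_d: Loose spindle pin, all four alike: steel shaft 8 mm thick, 51 mm long, rounded tip; black round knob on top, 18 mm across, 26 mm high; 40 g. Origin: centre of the tip; z towards the knob. Starts parked in the rest; fully home, parked or in a bay, its tip is 4 mm above the table.
- nozzle: Loose bystander to be left alone: steel piping nozzle, a cone 32 mm across and 42 mm high. Origin: centre of its underside.
- cutter: Loose bystander to be left alone: steel ring cookie cutter, 56 mm across, 25 mm high. Origin: centre of its underside.
- sprinkles: Loose bystander to be left alone: jar of sprinkles, 52 mm across, 85 mm high. Origin: centre of its underside.
- cup: Loose bystander to be left alone: white cup, 70 mm across, 80 mm high. Origin: centre of its underside.
- spatula: Loose bystander to be left alone: spatula lying flat, about 200 mm long. Origin: centre of its underside.
- cookie: Loose bystander to be left alone: iced cookie, 66 mm across, about 18 mm high. Origin: centre of its underside.

How it is judged:
By the outcome, as a careful person would: the job done as asked, in the order asked, and still so for the second after the job is handed in, with the robot touching nothing.
Of reel_mini, reel_small, reel_medium, reel_large only 3 to 4 are there at a start; the rules pass over those that are not, and their reading is None.
At some moment in a run one of reel_mini, reel_small, reel_medium, reel_large may be knocked a few centimetres aside while the robot is not near it.
It also fails if it takes over 210 s, if anything falls off the work surface, if the arm or the gripper's body presses on something with over 40 N, if the wrist force passes 120 N, or if a joint passes its speed limit or range.

### The arm

A 7-joint arm with a two-finger parallel gripper is mounted at the origin on the work surface. World frame = base frame: x ahead of the robot, y to its left, z up, the work surface at z = 0. Lengths are in m, angles in rad, forces in N, time in s.
With the tool pointing down it reaches from about 0.425 to 0.875 m from the base axis. Payload 4.7 kg.
Tool frame: the origin (TCP) lies midway between the tips of the shut fingers; the grasp point (between the pads) lies behind it (pinch_z is the z of the grasp point in the tool frame, in m); z points along the fingers, y is the direction in which the jaws open and shut (so a half turn about z gives the same grasp; the last joint's range is limited). The gripper opens to 85 mm and grips with 20 to 120 N. Pads are 22 mm wide; open, the fingers measure 114 mm over their backs; the gripper's body (76 mm by 85 mm) begins 54 mm behind the grasp point. The pads swing forward as they close: fully open they stand 13 mm farther back than shut.
Start: joints at [1.135, 0.321, -0.07, 1.45, 0.023, 1.371, -0.057], TCP at [0.283, -0.585, 0.231] pointing down, gripper open.
Joint ranges: [-2.86, 2.86], [-0.3, 2.09], [-1.38, 1.24], [0.06, 2.45], [-1.56, 4.7], [0.09, 2.05], [-2.69, 2.69]. Speed limits (rad/s): [2.57, 2.57, 3.14, 3.14, 3.14, 3.14, 3.14].

### API

Orientations are given as a unit quaternion [w, x, y, z].
In Python, from plant import * gives the robot as it stands.
- The arm moves only by the tool apply_moves, never from a script. Its argument "plan" is a list of rows, each an object with "turn": the turn, a rotation vector about the tool's x, y, z in rad, a list of three; "delta_pos": the shift along the tool's x, y, z in mm, a list of three; "claw": the opening, from 0 (shut) to 1 (fully open). A call has 1 to 20 rows; each row shifts and turns the pose as measured when the row begins, along the tool's axes as they then stand; what a row does not reach is not made up. A row lasts 1/10 s, in which the tool goes at most 50 mm and 8.59 degrees, less where a joint would pass 70% of its speed; a pose out of reach is approached as far as the arm can. A call is refused whole if a number of a shift passes 50 or a number of a turn 0.15, either way. A call with a gripper value outside its range is refused whole. The fingers move at their own pace and stop on an object; "force" is the grip in N (left out, the last holds). Time passes only in rows, so rows that do not move let the fingers close. It gives the time, the measured TCP pose, the force and the opening at its end, in the units of the state.
- read_state(): the state, without advancing time (a new reading comes with each control period).
- camera(name): name is "scene" or "top" or "wrist"; returns a dict with "img" (384x512x3 uint8, red, green, blue), "camera_matrix" (3x3 intrinsics, pixels), "eye" and "attitude" of the camera in the world. Camera axes: x right, y down, z forward; pixel columns grow to the right and rows downward; lengths in m; the calibration is good to about 2 mm. A picture is of the moment at which its call begins. There is no depth.
- close_job(): hands the job in, once; it reports no verdict.
Trained networks look in the newest picture that a camera, given by its name, has taken for a name from the list of things; names that differ only in an ending like _2 or _b are one class to them, and where a whole thing is asked for, a point or a joint stands for the part that bears it (a point fixed in the world has none). Each returns a list of dicts, best first, with "score" (0 to 1); they miss things now and then, are a little off and sometimes report something else, mostly with a low value. They report only what shows in the picture. A call takes as long as a camera call.
- masks_of(label, camera): "pixels" (384x512 bool, what is visible of it) and "centre" ([column, row] in pixels, amid what is visible of it).
- tip_of(label, camera): "centre" ([column, row] in pixels: a listed point, or the origin of a listed thing).
The state is a dict: "t": time; "joint_positions": joint angles; "joint_velocities": joint speeds; "joint_efforts": joint torques, N m; "eef_pos": TCP position; "eef_rot": TCP orientation; "ft_force": force on the tool from outside, world axes, zero at the start; "wrist_torque": the same for the moment, N m; "gripper_width": finger opening in m.
Only numpy, scipy, OpenCV 4.12 (cv2) and the standard library are available. Lean on these libraries where they do the work, as an engineer would, in place of code of your own. Each camera call takes 0.05 s, during which the arm holds its last target. There are 200 camera calls.

## Working session

There is one attempt and no reset: what is moved stays moved. The work goes in short steps, Python scripts to look and compute and a tool call to move; the robot and the scene stay as the last step left them, time stands still between calls to the robot, and variables do not carry over. Pictures are saved under pics/ and viewed, about 12 in all and at most 16, crops included, and the job is handed in when it is done.

Besides the shell and the picture viewer there is one more tool, called after ">>>" as a command line: name --argument value ..., lists and objects as JSON in quotes. apply_moves: Moves the arm, as the interface text tells. Its arguments: {"type":"object","properties":{"plan":{"type":"array"},"force":{"type":"number"}},"required":["plan"]}

```bash
ls; mkdir -p pics; cat > h.py <<'E'
from plant import *
import numpy as np, cv2
from scipy.spatial.transform import Rotation as R
def q2R(q): return R.from_quat([q[1],q[2],q[3],q[0]]).as_matrix()
def att(c):
    a=np.array(c["attitude"],float)
    return a if a.shape==(3,3) else q2R(a)
def ray(c,px,z):
    d=att(c)@np.linalg.inv(c["camera_matrix"])@np.array([px[0],px[1],1.])
    e=np.array(c["eye"]); return e+d*(z-e[2])/d[2]
def proj(c,p):
    v=np.array(c["camera_matrix"])@(att(c).T@(np.array(p)-c["eye"])); return v[:2]/v[2]
def save(c,n,s=None,crop=None):
    im=c["img"][:,:,::-1]
    if crop: im=im[crop[1]:crop[3],crop[0]:crop[2]]
    if s: im=cv2.resize(im,None,fx=s,fy=s,interpolation=cv2.INTER_CUBIC)
    cv2.imwrite("pics/"+n+".png",im)
E
python3 - <<'E'
from h import *
s=read_state(); print({k:np.round(v,3) for k,v in s.items()})
for n in("scene","top"):
    c=camera(n); print(n,np.round(c["eye"],3),np.round(np.array(c["attitude"]),3),np.round(c["camera_matrix"],1).tolist())
    save(c,n+"0",1.5)
    for l in["dispenser","bay_mini","bay_small","bay_medium","bay_large","rest_0","rest_3","reel_mini","reel_small","reel_medium","reel_large","spindle_a","nozzle","cutter","sprinkles","cup","spatula","cookie"]:
        r=tip_of(l,n); print(l,[(np.round(a["centre"]).tolist(),round(a["score"],2)) for a in r[:5]])
E
```

```text
pics
{'t': np.float64(0.0), 'joint_positions': array([ 1.135,  0.322, -0.07 ,  1.452,  0.023,  1.371, -0.057]), 'joint_velocities': array([-0.001, -0.001, -0.   ,  0.   ,  0.   ,  0.001, -0.001]), 'joint_efforts': array([ 0.0000e+00, -4.9358e+01, -3.8200e-01, -3.1434e+01,  1.3000e-02,
        1.1000e-02,  0.0000e+00]), 'eef_pos': array([ 0.282, -0.585,  0.23 ]), 'eef_rot': array([-0.001,  0.975,  0.223, -0.   ]), 'ft_force': array([-0.613, -0.406, -0.598]), 'wrist_torque': array([-0.004, -0.04 , -0.008]), 'gripper_width': np.float64(0.085)}
scene [ 1.201 -0.236  0.616] [-0.364  0.728  0.521 -0.256] [[356.4, 0.0, 260.0], [0.0, 356.4, 186.2], [0.0, 0.0, 1.0]]
dispenser [([258.0, 229.0], 0.92)]
bay_mini [([308.0, 218.0], 0.96)]
bay_small [([281.0, 222.0], 0.73)]
bay_medium [([239.0, 230.0], 0.89)]
bay_large [([201.0, 237.0], 0.63)]
rest_0 [([340.0, 203.0], 0.73), ([331.0, 186.0], 0.69), ([346.0, 208.0], 0.68), ([378.0, 190.0], 0.51), ([201.0, 236.0], 0.38)]
rest_3 [([340.0, 203.0], 0.73), ([331.0, 186.0], 0.69), ([346.0, 208.0], 0.68), ([378.0, 190.0], 0.51), ([201.0, 236.0], 0.38)]
ree
[... 659 characters left out ...]
2.0], 0.87)]
bay_large [([314.0, 165.0], 0.89)]
rest_0 [([179.0, 177.0], 0.92), ([181.0, 191.0], 0.89), ([181.0, 165.0], 0.85), ([182.0, 156.0], 0.64)]
rest_3 [([179.0, 177.0], 0.92), ([181.0, 191.0], 0.89), ([181.0, 165.0], 0.85), ([182.0, 156.0], 0.64)]
reel_mini []
reel_small [([166.0, 261.0], 0.79)]
reel_medium [([107.0, 245.0], 0.21)]
reel_large [([284.0, 228.0], 0.95)]
spindle_a [([186.0, 185.0], 0.64), ([186.0, 197.0], 0.47), ([183.0, 173.0], 0.4)]
nozzle [([202.0, 242.0], 0.66)]
cutter [([320.0, 229.0], 0.51)]
sprinkles [([120.0, 199.0], 0.59)]
cup [([397.0, 188.0], 0.66), ([283.0, 228.0], 0.23)]
spatula [([374.0, 158.0], 0.82)]
cookie [([105.0, 246.0], 0.82), ([186.0, 158.0], 0.41)]
```

View pics/top0.png

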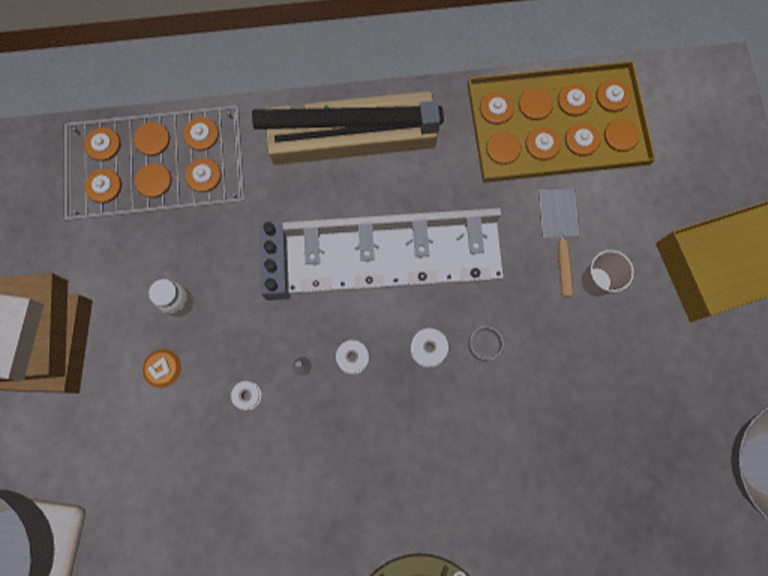

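View pics/scene0.png

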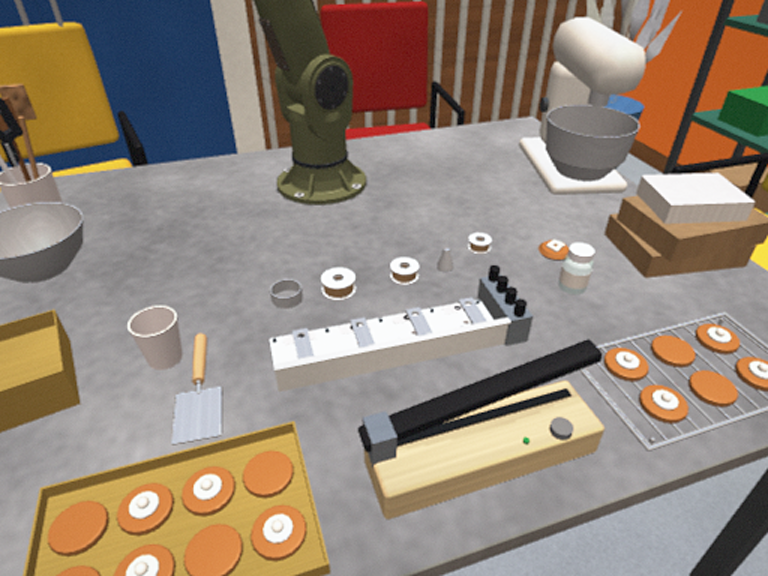

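The pictures show three reels ahead of the dispenser, at about (246,395), (352,357) and (430,347) in the 1.5x top view. Four black knobs sit in the rest at the left, near (270,255). I'll fit the dispenser pose and measure the reel sizes.

```bash
cat >> h.py <<'E'
from scipy.optimize import least_squares
E
python3 - <<'E'
from h import *
import plant
print([n for n in dir(plant) if not n.startswith('_')])
print(globals().get('pinch_z'))
C={n:camera(n) for n in("top","scene")}
B={"bay_mini":138,"bay_small":46,"bay_medium":-46,"bay_large":-138}
obs=[]
for n,c in C.items():
    for l,y in B.items():
        for a in tip_of(l,n)[:1]: obs.append((n,(0,y/1e3,.014),a["centre"],l))
    if n=="top":
        r=sorted([a["centre"] for a in tip_of("rest_0",n) if a["score"]>.5],key=lambda p:p[1]); 
        print(np.round(r,1).tolist())
def f(p,full=False):
    out=[]
    for n,q,px,l in obs:
        cs,sn=np.cos(p[2]),np.sin(p[2]); w=[p[0]+cs*q[0]-sn*q[1],p[1]+sn*q[0]+cs*q[1],q[2]]
        out.append(proj(C[n],w)-px)
    return np.array(out) if full else np.ravel(out)
s=least_squares(f,[.45,0,0],loss="soft_l1"); print(s.x); 
for o,e in zip(obs,f(s.x,True)): print(o[0],o[3],np.round(e,1))
for n,c in C.items():
  for l in["reel_mini","reel_small","reel_medium","reel_large"]:
    for a in masks_of(l,n)[:3]:
        m=a["pixels"]; v,u=np.nonzero(m); 
        cnt=np.array([ray(c,(x,y),.024)[:2] for x,y in zip(u,v)])
        (cx,cy),r=cv2.minEnclosingCircle(cnt.astype(np.float32)); h=cv2.convexHull(cnt.astype(np.float32)); 
        print(n,l,round(a["score"],2),np.round(a["centre"]),"world",round(cx,3),round(cy,3),"D",round(2*r*1e3,1),"Deq",round(2e3*np.sqrt(cv2.contourArea(h)/np.pi),1))
  for l in["nozzle","cutter","sprinkles","cup","spatula","cookie"]:
    for a in tip_of(l,n)[:1]: print(n,l,round(a["score"],2),np.round(ray(c,a["centre"],0)[:2],3))
E
```

```text
['Unreachable', 'camera', 'close_job', 'masks_of', 'pinch_z', 'read_state', 'tip_of']
-0.0187
[[181.2, 152.7], [182.2, 164.5], [207.4, 174.5], [180.7, 179.9], [396.7, 187.4], [183.6, 189.0]]
[ 0.59765454 -0.02713167 -0.01957767]
top bay_mini [-3.  -0.5]
top bay_small [2.6 1. ]
top bay_medium [ 1.2 -4. ]
top bay_large [2.5 0.9]
scene bay_mini [ 1.6 -1.1]
scene bay_small [-3.3  0.6]
scene bay_medium [ 1.7 -3.7]
scene bay_large [1.2 1.2]
top reel_mini 0.44 [181. 178.] world 0.604 0.185 D 23.5 Deq 20.3
top reel_small 0.81 [163. 258.] world 0.39 0.24 D 50.4 Deq 46.9
top reel_small 0.61 [254. 168.] world 0.605 -0.009 D 438.0 Deq 265.5
top reel_medium 0.66 [235. 235.] world 0.432 0.061 D 56.4 Deq 53.7
top reel_large 0.92 [287. 229.] world 0.432 -0.068 D 61.4 Deq 58.8
top reel_large 0.69 [114. 200.] world 0.566 0.357 D 77.8 Deq 62.9
top reel_large 0.23 [252. 169.] world 0.608 -0.009 D 434.7 Deq 262.9
top nozzle 0.51 [0.431 0.147]
top cutter 0.68 [ 0.591 -0.075]
top cup 0.97 [ 0.514 -0.382]
top spatula 0.88 [ 0.597 -0.325]
top cookie 0.69 [0.449 0.386]
scene reel_small 0.5 [318. 163.] world 0.407 0.233 D 75.1 Deq 57.0
scene reel_medium 0.63 [272. 181.] world 0.445 0.054 D 83.7 Deq 67.5
scene reel_large 0.84 [228. 190.] world 0.444 -0.073 D 95.2 Deq 78.3
scene reel_large 0.27 [265. 228.] world 0.617 -0.004 D 433.6 Deq 275.3
scene nozzle 0.68 [0.424 0.134]
scene cutter 0.84 [ 0.432 -0.172]
scene sprinkles 0.59 [0.562 0.35 ]
scene cup 0.89 [ 0.521 -0.381]
scene spatula 0.82 [ 0.595 -0.327]
scene cookie 0.78 [0.461 0.37 ]
```

>>> apply_moves --plan '[{"turn": [0,0,0.12],"delta_pos": [0,0,-17],"claw": 1},{"turn": [0,0,0.12],"delta_pos": [0,0,-17],"claw": 1},{"turn": [0,0,0.12],"delta_pos": [0,0,-17],"claw": 1},{"turn": [0,0,0.11],"delta_pos": [0,0,-17],"claw": 1},{"turn": [0,0,0],"delta_pos": [17,-45,0],"claw": 1},{"turn": [0,0,0],"delta_pos": [17,-45,0],"claw": 1},{"turn": [0,0,0],"delta_pos": [17,-45,0],"claw": 1},{"turn": [0,0,0],"delta_pos": [17,-45,0],"claw": 1},{"turn": [0,0,0],"delta_pos": [17,-45,0],"claw": 1},{"turn": [0,0,0],"delta_pos": [17,-45,0],"claw": 1},{"turn": [0,0,0],"delta_pos": [17,-45,0],"claw": 1},{"turn": [0,0,0],"delta_pos": [17,-45,0],"claw": 1},{"turn": [0,0,0],"delta_pos": [17,-45,0],"claw": 1},{"turn": [0,0,0],"delta_pos": [17,-45,0],"claw": 1},{"turn": [0,0,0],"delta_pos": [17,-45,0],"claw": 1},{"turn": [0,0,0],"delta_pos": [17,-45,0],"claw": 1}]' --force 40

```text
t: 5.05
eef_pos: [0.5143, -0.0438, 0.301]
eef_rot: [0.004, 1.0, -0.029, 0.002]
ft_force: [-0.0, 0.4, -1.6]
gripper_width: 0.0854
```

```bash
cat >> h.py <<'E'
def go(x,y,z,yaw=None):
    "tool-frame shift in mm to the goal, and turn about tool z to tool-x angle yaw, also tilt fix"
    s=read_state(); M=q2R(s["eef_rot"]); d=M.T@(np.array([x,y,z])-s["eef_pos"])*1e3
    a=yaw if yaw is not None else np.arctan2(M[1,0],M[0,0])
    G=np.array([[np.cos(a),np.sin(a),0],[np.sin(a),-np.cos(a),0],[0,0,-1]])
    rv=R.from_matrix(M.T@G).as_rotvec()
    print("t",round(s["t"],1),"tcp",np.round(np.array(s["eef_pos"])*1e3,1),"d_tool",np.round(d,1),"turn",np.round(rv,3),"w",round(s["gripper_width"]*1e3,1),"F",np.round(s["ft_force"],1))
E
python3 - <<'E'
from h import *
go(.5,-.05,.3,-.02)
c=camera("wrist"); save(c,"w1",1.5); print(np.round(c["eye"],3),np.round(att(c),2).tolist())
for l in["bay_mini","bay_small","bay_medium","bay_large","rest_0","spindle_a","reel_small","reel_medium","reel_large"]:
    print(l,[(np.round(a["centre"]).tolist(),round(a["score"],2),np.round(ray(c,a["centre"],.055 if l[:2]=="re" and l[2]=="s" else (.014 if l[0]=="b" else 0))[:2],3)) for a in tip_of(l,"wrist")[:4]])
E
```

```text
t 5.0 tcp [514.3 -43.8 301. ] d_tool [-13.9   7.    1. ] turn [ 0.007 -0.004 -0.038] w 85.4 F [-0.   0.4 -1.6]
[ 0.586 -0.047  0.443] [[-0.06, -0.96, -0.28], [-1.0, 0.06, 0.01], [0.01, 0.28, -0.96]]
bay_mini [([134.0, 93.0], 0.86, array([0.601, 0.104]))]
bay_small [([208.0, 94.0], 0.57, array([0.595, 0.015]))]
bay_medium [([279.0, 88.0], 0.9, array([ 0.596, -0.073]))]
bay_large [([354.0, 87.0], 0.6, array([ 0.592, -0.163]))]
rest_0 [([51.0, 78.0], 0.79, array([0.62 , 0.177])), ([47.0, 45.0], 0.63, array([0.653, 0.173])), ([64.0, 138.0], 0.61, array([0.555, 0.178])), ([58.0, 110.0], 0.58, array([0.587, 0.176]))]
spindle_a []
reel_small [([64.0, 254.0], 0.91, array([0.387, 0.246]))]
reel_medium [([184.0, 218.0], 0.69, array([0.431, 0.067])), ([130.0, 92.0], 0.52, array([0.603, 0.113]))]
reel_large [([279.0, 214.0], 0.56, array([ 0.43 , -0.066])), ([348.0, 212.0], 0.46, array([ 0.426, -0.162]))]
```

View pics/w1.png

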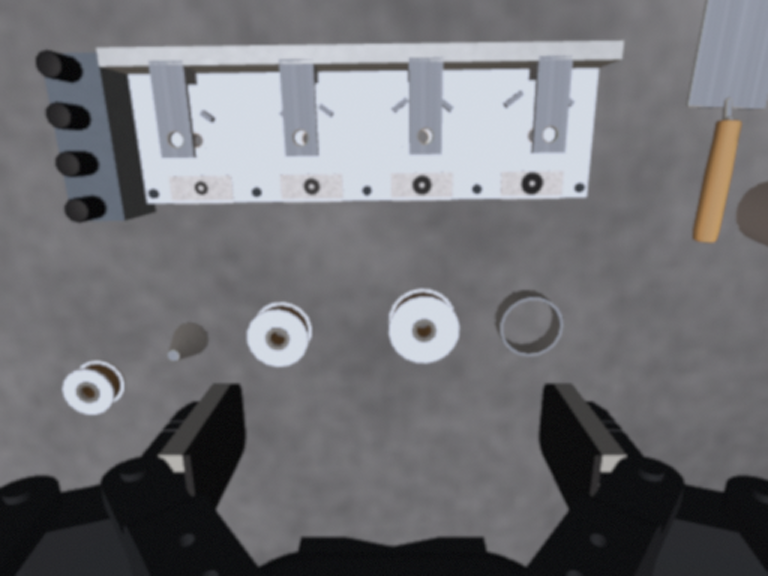

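The wrist view shows the eyelets at (177,140), (302,138), (425,137) and (549,135). The reel bores are at (88,392), (278,338) and (424,331), and the knobs run from (47,62) to (79,209). Next I'll convert these to world positions.

```bash
python3 - <<'E'
from h import *
c=camera("wrist")
E=[ray(c,np.array(p)/1.5,.055)[:2] for p in[(177,140),(302,138),(425,137),(549,135)]]
print("eyelets",np.round(E,4).tolist())
ys=np.array([.138,.046,-.046,-.138]); E=np.array(E)
k=np.polyfit(ys,E,1); print("slope",k[0],"yaw",np.arctan2(-k[0][0],k[0][1]),"origin",k[1])
K=[ray(c,np.array(p)/1.5,.081)[:2] for p in[(79,209),(70,163),(61,115),(47,62)]]
print("knobs",np.round(K,4).tolist())
for n,p,h in(("S",(88,392),.023),("M",(278,338),.026),("L",(424,331),.029)): print(n,np.round(ray(c,np.array(p)/1.5,h)[:2],4))
E
```

```text
eyelets [[0.5993, 0.1034], [0.5951, 0.0119], [0.5903, -0.0783], [0.5862, -0.1694]]
slope [0.04794704 0.98784956] yaw -0.04849872276680403 origin [ 0.59273691 -0.03310441]
knobs [[0.5562, 0.1709], [0.5878, 0.1696], [0.619, 0.168], [0.6519, 0.169]]
S [0.3865 0.2378]
M [0.4293 0.0566]
L [ 0.4288 -0.0725]
```

>>> apply_moves --plan '[{"turn": [0.007,-0.004,-0.01],"delta_pos": [-16.7,6.7,40],"claw": 1},{"turn": [0,0,0],"delta_pos": [-16.7,6.7,40],"claw": 1},{"turn": [0,0,0],"delta_pos": [-16.7,6.7,40],"claw": 1},{"turn": [0,0,0],"delta_pos": [-16.7,6.7,40],"claw": 1},{"turn": [0,0,0],"delta_pos": [-16.7,6.7,40],"claw": 1},{"turn": [0,0,0],"delta_pos": [0,0,0],"claw": 1},{"turn": [0,0,0],"delta_pos": [0,0,0],"claw": 1}]'

```text
t: 6.3
eef_pos: [0.4279, -0.0804, 0.0969]
eef_rot: [0.0, 1.0, -0.028, 0.003]
ft_force: [0.1, 0.6, 0.4]
gripper_width: 0.0855
```

```bash
cat >> h.py <<'E'
def reel(l,h,view=None):
    "reel centre from the wrist mask: hull circle of its top face at height h"
    c=camera("wrist")
    for a in masks_of(l,"wrist")[:2]:
        v,u=np.nonzero(a["pixels"]); W=np.array([ray(c,(x,y),h)[:2] for x,y in zip(u,v)],np.float32)
        (x,y),r=cv2.minEnclosingCircle(W); print(l,round(a["score"],2),"enc",round(x,4),round(y,4),"D",round(2e3*r,1),"mean",np.round(W.mean(0),4))
    print("tip",[(np.round(ray(c,a["centre"],0)[:2],4),round(a["score"],2)) for a in tip_of(l,"wrist")[:2]])
    if view: save(c,view,1.5)
    return c
E
python3 - <<'E'
from h import *
go(.429,-.0725,.1,-.047); reel("reel_large",.029,"w2"); s=read_state(); print(np.round(s["joint_positions"],2))
E
```

```text
t 6.3 tcp [427.9 -80.4  96.9] d_tool [ 0.6 -7.9 -3. ] turn [ 0.    -0.007 -0.01 ] w 85.5 F [0.1 0.6 0.4]
reel_large 0.83 enc 0.4331 -0.0706 D 66.8 mean [ 0.434  -0.0697]
tip [(array([ 0.4317, -0.0686]), 0.82)]
[ 0.59 -0.01 -0.47  2.11 -0.    1.03 -1.5 ]
```

View pics/w2.png

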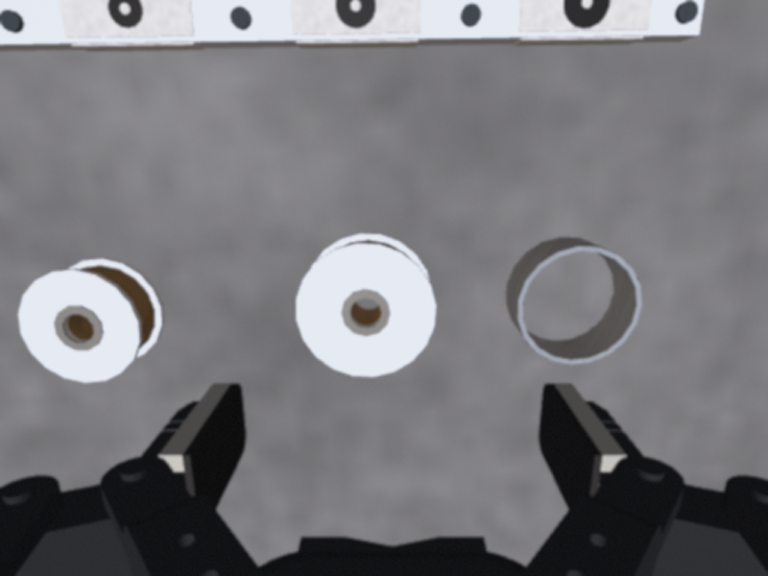

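The large reel's top face is centred at (366,310) and the cutter's edge at (507,300), about 31 mm clear of the reel. I'll open only to about 72 mm.

```bash
python3 - <<'E'
from h import *
c=camera("wrist"); p=ray(c,(366/1.5,310/1.5),.029); print(p)
r=ray(c,(436/1.5,310/1.5),.029);print(np.linalg.norm(p-r)*2e3)
k=ray(c,(88/1.5,326/1.5),.026); print("M",k)
go(p[0],p[1],.010,-.047)
E
```

```text
[ 0.43294142 -0.0691805   0.029     ]
61.80913447954846
M [0.43150227 0.05693413 0.026     ]
t 6.5 tcp [429.3 -80.1  97.9] d_tool [  2.2 -11.2  88. ] turn [ 0.001 -0.009 -0.008] w 85.5 F [1.  0.2 0.1]
```

>>> apply_moves --plan '[{"turn": [0,-0.009,-0.008],"delta_pos": [2,-11,0],"claw": 0.85},{"turn": [0,0,0],"delta_pos": [0,0,22],"claw": 0.85},{"turn": [0,0,0],"delta_pos": [0,0,22],"claw": 0.85},{"turn": [0,0,0],"delta_pos": [0,0,22],"claw": 0.85},{"turn": [0,0,0],"delta_pos": [0,0,18],"claw": 0.85},{"turn": [0,0,0],"delta_pos": [0,0,0],"claw": 0.85}]'

```text
t: 7.1
eef_pos: [0.4454, -0.0641, 0.0202]
eef_rot: [0.001, 1.0, -0.02, 0.009]
ft_force: [0.0, -0.0, 0.3]
gripper_width: 0.0724
```

```bash
python3 - <<'E'
from h import *
go(.433,-.0692,.010,-.047)
c=camera("wrist"); save(c,"w3",1.5)
E
```

```text
t 7.1 tcp [445.4 -64.1  20.2] d_tool [-12.4   5.6  10. ] turn [ 0.001 -0.018  0.006] w 72.4 F [ 0.  -0.   0.3]
```

View pics/w3.png

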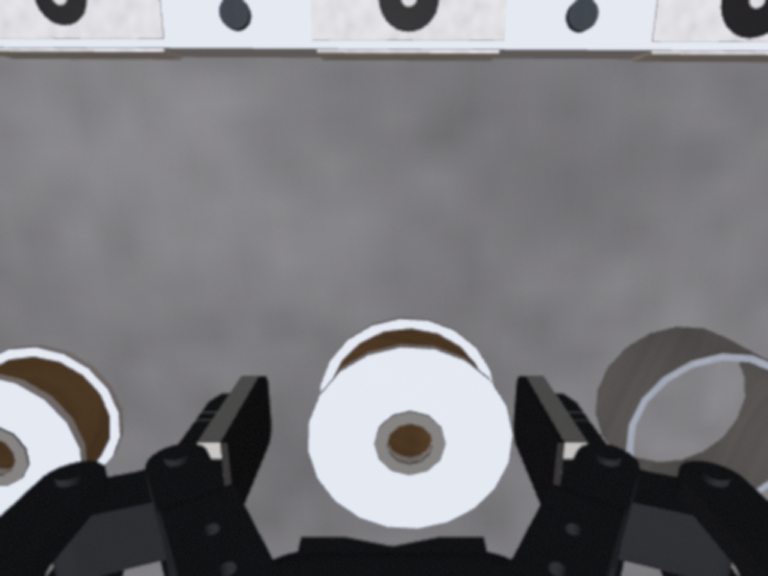

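The reel is 17 px right of the finger midline and the tool has drifted 12 mm forward, so I'll correct before going down.

>>> apply_moves --plan '[{"turn": [0,-0.018,0.006],"delta_pos": [-6,3,0],"claw": 0.85},{"turn": [0,0,0],"delta_pos": [-6,3,0],"claw": 0.85},{"turn": [0,0,0],"delta_pos": [0,0,0],"claw": 0.85},{"turn": [0,0,0],"delta_pos": [0,0,0],"claw": 0.85}]'

```text
t: 7.55
eef_pos: [0.437, -0.0698, 0.0255]
eef_rot: [0.001, 1.0, -0.023, 0.004]
ft_force: [0.8, -0.7, 0.7]
gripper_width: 0.0728
```

```bash
python3 - <<'E'
from h import *
go(.433,-.0692,.010,-.047)
E
```

```text
t 7.5 tcp [437.  -69.8  25.5] d_tool [-4.2 -0.5 15.4] turn [ 0.003 -0.008  0.001] w 72.8 F [ 0.8 -0.7  0.7]
```

>>> apply_moves --plan '[{"turn": [0,-0.008,0],"delta_pos": [-4,0,5],"claw": 0.85},{"turn": [0,0,0],"delta_pos": [0,0,5],"claw": 0.85},{"turn": [0,0,0],"delta_pos": [0,0,5],"claw": 0.85},{"turn": [0,0,0],"delta_pos": [0,0,0],"claw": 0.85},{"turn": [0,0,0],"delta_pos": [0,0,0],"claw": 0.85}]'

```text
t: 8.05
eef_pos: [0.4328, -0.07, 0.0095]
eef_rot: [0.002, 1.0, -0.023, -0.0]
ft_force: [-0.0, 0.4, 0.1]
gripper_width: 0.0728
```

```bash
python3 - <<'E'
from h import *
go(.433,-.0692,.010,-.047)
E
```

```text
t 8.1 tcp [432.8 -70.    9.5] d_tool [ 0.1 -0.8 -0.5] turn [0.003 0.    0.   ] w 72.8 F [-0.   0.4  0.1]
```

>>> apply_moves --plan '[{"turn": [0,0,0],"delta_pos": [0,0,0],"claw": 0},{"turn": [0,0,0],"delta_pos": [0,0,0],"claw": 0},{"turn": [0,0,0],"delta_pos": [0,0,0],"claw": 0},{"turn": [0,0,0],"delta_pos": [0,0,0],"claw": 0},{"turn": [0,0,0],"delta_pos": [0,0,0],"claw": 0},{"turn": [0,0,0],"delta_pos": [0,0,0],"claw": 0}]' --force 40

```text
t: 8.65
eef_pos: [0.4329, -0.0705, 0.0101]
eef_rot: [0.002, 1.0, -0.023, -0.0]
ft_force: [-0.2, 0.5, 1.3]
gripper_width: 0.0605
```

```bash
python3 - <<'E'
from h import *
go(.433,-.0692,.030,-.047)
E
```

```text
t 8.7 tcp [432.9 -70.5  10.1] d_tool [ -0.   -1.3 -19.9] turn [0.004 0.001 0.   ] w 60.5 F [-0.2  0.5  1.3]
```

>>> apply_moves --plan '[{"turn": [0,0,0],"delta_pos": [0,0,-15],"claw": 0},{"turn": [0,0,0],"delta_pos": [0,0,-20],"claw": 0},{"turn": [0,0,0],"delta_pos": [0,0,-10],"claw": 0},{"turn": [0,0,0],"delta_pos": [15,23,0],"claw": 0},{"turn": [0,0,0],"delta_pos": [15,23,0],"claw": 0},{"turn": [0,0,0],"delta_pos": [15,23,0],"claw": 0},{"turn": [0,0,0],"delta_pos": [15,23,0],"claw": 0},{"turn": [0,0,0],"delta_pos": [0,0,0],"claw": 0},{"turn": [0,0,0],"delta_pos": [0,0,0],"claw": 0}]'

```text
t: 9.55
eef_pos: [0.4888, -0.1665, 0.0539]
eef_rot: [0.001, 1.0, -0.022, -0.002]
ft_force: [-0.1, 0.6, -1.1]
gripper_width: 0.0607
```

```bash
python3 - <<'E'
from h import *
go(.586,-.17,.030,-.047)
c=camera("wrist"); save(c,"w4",1.5)
print([(np.round(a["centre"],1).tolist(),round(a["score"],2),np.round(ray(c,a["centre"],.014),4)) for a in tip_of("bay_large","wrist")])
print(np.round(proj(c,(.5862,-.1694,.055))*1.5))
E
```

```text
t 9.6 tcp [ 488.8 -166.5   53.9] d_tool [97.3 -0.9 23.5] turn [0.003 0.003 0.003] w 60.7 F [-0.1  0.6 -1.1]
[([252.4, 38.2], 0.56, array([ 0.5887, -0.1669,  0.014 ]))]
[385.  41.]
```

View pics/w4.png

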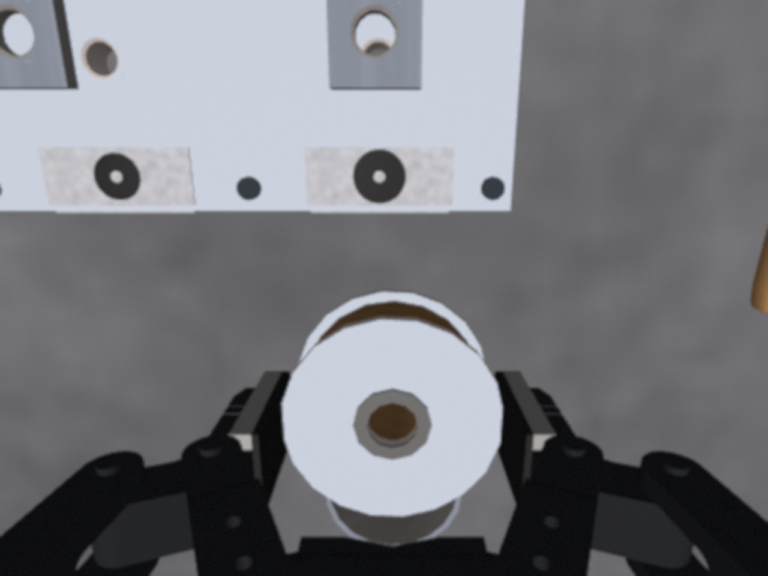

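The eyelet of the large bay shows at (376,34) and the gripped reel's top face at (392,418). The cutter under the reel hasn't moved.

```bash
python3 - <<'E'
from h import *
c=camera("wrist"); e=ray(c,(376/1.5,34/1.5),.055); r=ray(c,(392/1.5,418/1.5),.0734); s=read_state()
d=ray(c,(379/1.5,176/1.5),.014)
print("eyelet",e,"reel",r,"tcp",s["eef_pos"],"card",d)
e2=ray(c,(15/1.5,33/1.5),.055); print("medium eyelet",e2, "yaw",np.arctan2(e2[0]-e[0],e2[1]-e[1]))
q=q2R(s["eef_rot"]).T@(e-r)*1e3; print("delta tool",q)
for p in[(101,57),(0,212),(510,210)]: print(ray(c,np.array(p)/1.5,.014))
E
```

```text
eyelet [ 0.58779412 -0.16686987  0.055     ] reel [ 0.48914518 -0.1664959   0.0734    ] tcp [ 0.48869533 -0.1660243   0.05422945] card [ 0.55043911 -0.16486826  0.014     ]
medium eyelet [ 0.59196746 -0.07608949  0.055     ] yaw 0.04593941366409357
delta tool [98.62890258 -3.92911765 18.08907524]
[ 0.59262592 -0.07537978  0.014     ]
[ 0.54390976 -0.02853502  0.014     ]
[ 0.5364658  -0.21127703  0.014     ]
```

>>> apply_moves --plan '[{"turn": [0.003,0.003,0.003],"delta_pos": [8,-4,0],"claw": 0},{"turn": [0,0,0],"delta_pos": [0,0,9],"claw": 0},{"turn": [0,0,0],"delta_pos": [0,0,9],"claw": 0},{"turn": [0,0,0],"delta_pos": [0,0,8],"claw": 0},{"turn": [0,0,0],"delta_pos": [0,0,0],"claw": 0},{"turn": [0,0,0],"delta_pos": [0,0,0],"claw": 0}]'

```text
t: 10.3
eef_pos: [0.4963, -0.1589, 0.0251]
eef_rot: [-0.0, 1.0, -0.021, -0.001]
ft_force: [0.6, -0.4, -1.8]
gripper_width: 0.0606
```

```bash
python3 - <<'E'
from h import *
go(.5878,-.1667,.0265,-.046)
E
```

```text
t 10.3 tcp [ 496.3 -158.9   25.1] d_tool [91.8  3.9 -1.5] turn [-0.001  0.002  0.004] w 60.6 F [ 0.6 -0.4 -1.8]
```

>>> apply_moves --plan '[{"turn": [0,0.002,0.004],"delta_pos": [5,3.5,-2],"claw": 0},{"turn": [0,0,0],"delta_pos": [10,0,0],"claw": 0},{"turn": [0,0,0],"delta_pos": [10,0,0],"claw": 0},{"turn": [0,0,0],"delta_pos": [10,0,0],"claw": 0},{"turn": [0,0,0],"delta_pos": [10,0,0],"claw": 0},{"turn": [0,0,0],"delta_pos": [8,0,0],"claw": 0},{"turn": [0,0,0],"delta_pos": [0,0,0],"claw": 0},{"turn": [0,0,0],"delta_pos": [0,0,0],"claw": 0}]'

```text
t: 11.1
eef_pos: [0.556, -0.1659, 0.0282]
eef_rot: [-0.0, 1.0, -0.023, 0.002]
ft_force: [0.1, -0.3, -1.0]
gripper_width: 0.0609
```

```bash
python3 - <<'E'
from h import *
go(.5878,-.1667,.0265,-.046)
E
```

```text
t 11.1 tcp [ 556.  -165.9   28.2] d_tool [31.8 -0.7  1.8] turn [-0.    -0.004 -0.001] w 60.9 F [ 0.1 -0.3 -1. ]
```

>>> apply_moves --plan '[{"turn": [0,-0.004,0],"delta_pos": [8,-0.7,1],"claw": 0},{"turn": [0,0,0],"delta_pos": [8,0,0],"claw": 0},{"turn": [0,0,0],"delta_pos": [8,0,0],"claw": 0},{"turn": [0,0,0],"delta_pos": [5,0,0],"claw": 0},{"turn": [0,0,0],"delta_pos": [0,0,0],"claw": 0},{"turn": [0,0,0],"delta_pos": [0,0,0],"claw": 0}]'

```text
t: 11.7
eef_pos: [0.587, -0.1665, 0.0267]
eef_rot: [-0.0, 1.0, -0.023, -0.001]
ft_force: [-0.6, -0.1, -2.2]
gripper_width: 0.0606
```

```bash
python3 - <<'E'
from h import *
go(.5878,-.1667,.0235,-.046)
c=camera("wrist"); save(c,"w5",1.5)
print(np.round(proj(c,(.5878,-.1667,.055))*1.5))
E
```

```text
t 11.7 tcp [ 587.  -166.5   26.7] d_tool [0.8 0.1 3.2] turn [-0.     0.002 -0.001] w 60.6 F [-0.6 -0.1 -2.2]
[392. 435.]
```

View pics/w5.png

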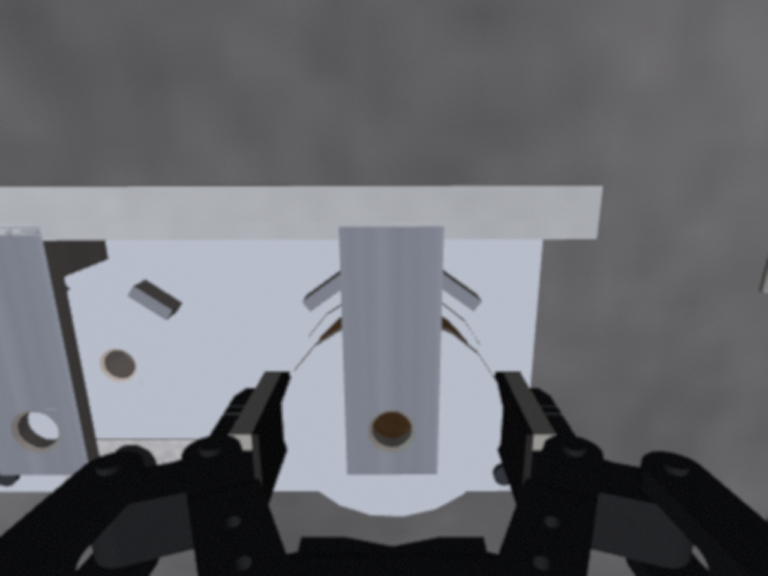

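The eyelet is at (392,429), 1.5 mm deeper than I estimated, and the bore shows beneath it. I'll push 2 mm on, lower and release.

>>> apply_moves --plan '[{"turn": [0,0.002,0],"delta_pos": [2.5,0,0],"claw": 0},{"turn": [0,0,0],"delta_pos": [0,0,1.5],"claw": 0},{"turn": [0,0,0],"delta_pos": [0,0,1.5],"claw": 0},{"turn": [0,0,0],"delta_pos": [0,0,0],"claw": 0},{"turn": [0,0,0],"delta_pos": [0,0,0],"claw": 0.85},{"turn": [0,0,0],"delta_pos": [0,0,0],"claw": 0.85},{"turn": [0,0,0],"delta_pos": [0,0,0],"claw": 0.85}]'

```text
t: 12.45
eef_pos: [0.5895, -0.1671, 0.0246]
eef_rot: [0.0, 1.0, -0.024, 0.001]
ft_force: [-0.3, 0.1, 0.6]
gripper_width: 0.0725
```

```bash
python3 - <<'E'
from h import *
go(.5878,-.1667,.0235,-.046)
c=camera("wrist"); save(c,"w6",2.6,(110,100,410,330))
print(np.round(proj(c,(.5893,-.1667,.055))*1.5))
E
```

```text
t 12.4 tcp [ 589.5 -167.1   24.6] d_tool [-1.7 -0.3  1.1] turn [ 0.    -0.001 -0.002] w 72.5 F [-0.3  0.1  0.6]
[390. 443.]
```

View pics/w6.png

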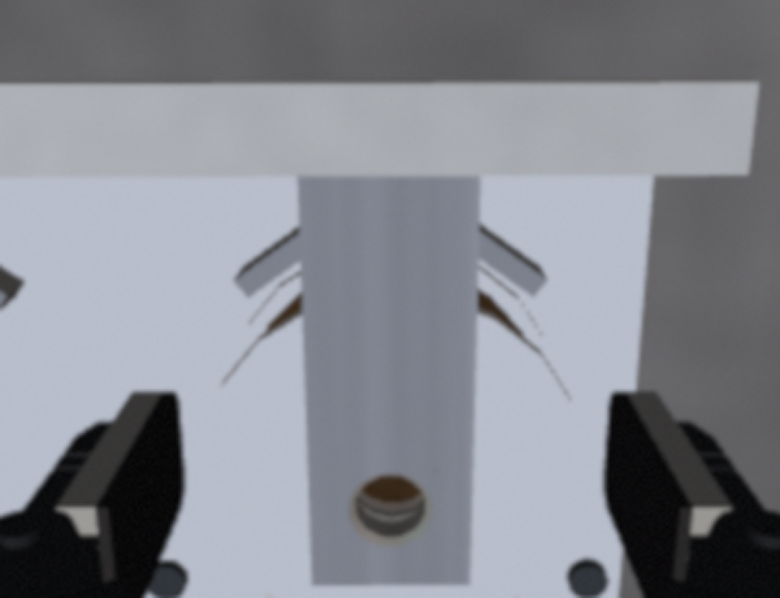

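The eyelet is at crop (390,507), which gives world (0.5893, -0.1667). The reel lies under it against the V. Next, the spindle.

>>> apply_moves --plan '[{"turn": [0,0,0],"delta_pos": [0,0,-10],"claw": 0.85},{"turn": [0,0,0],"delta_pos": [0,0,-20],"claw": 0.85},{"turn": [0,0,0],"delta_pos": [0,0,-25],"claw": 0.85},{"turn": [0,0,0],"delta_pos": [0,0,-25],"claw": 0.85},{"turn": [0,0,0],"delta_pos": [0,0,-25],"claw": 0.85},{"turn": [0,0,0],"delta_pos": [-6,-43,0],"claw": 0.6},{"turn": [0,0,0],"delta_pos": [-6,-43,0],"claw": 0.6},{"turn": [0,0,0],"delta_pos": [-6,-43,0],"claw": 0.6},{"turn": [0,0,0],"delta_pos": [-6,-43,0],"claw": 0.6},{"turn": [0,0,0],"delta_pos": [-6,-43,0],"claw": 0.6},{"turn": [0,0,0],"delta_pos": [-6,-43,0],"claw": 0.6},{"turn": [0,0,0],"delta_pos": [-6,-43,0],"claw": 0.6},{"turn": [0,0,0],"delta_pos": [-6,-40,0],"claw": 0.6},{"turn": [0,0,0],"delta_pos": [0,0,0],"claw": 0.6},{"turn": [0,0,0],"delta_pos": [0,0,0],"claw": 0.6}]'

```text
t: 14.0
eef_pos: [0.5607, 0.1873, 0.1458]
eef_rot: [0.001, 1.0, -0.026, 0.009]
ft_force: [0.5, 0.1, 0.2]
gripper_width: 0.0515
```

```bash
python3 - <<'E'
from h import *
go(.5572,.1781,.11,-.046)
c=camera("wrist"); save(c,"w7",1.5)
for i,p in enumerate([(.5572,.1781),(.5891,.1766),(.6211,.1752),(.6530,.1737)]): print(i,np.round(proj(c,(*p,.081))*1.5))
E
```

```text
t 14.0 tcp [560.7 187.3 145.8] d_tool [-3.6  9.4 35.8] turn [ 0.001 -0.017 -0.006] w 51.5 F [0.5 0.1 0.2]
0 [413. 327.]
1 [413. 255.]
2 [413. 177.]
3 [414.  92.]
```

View pics/w7.png

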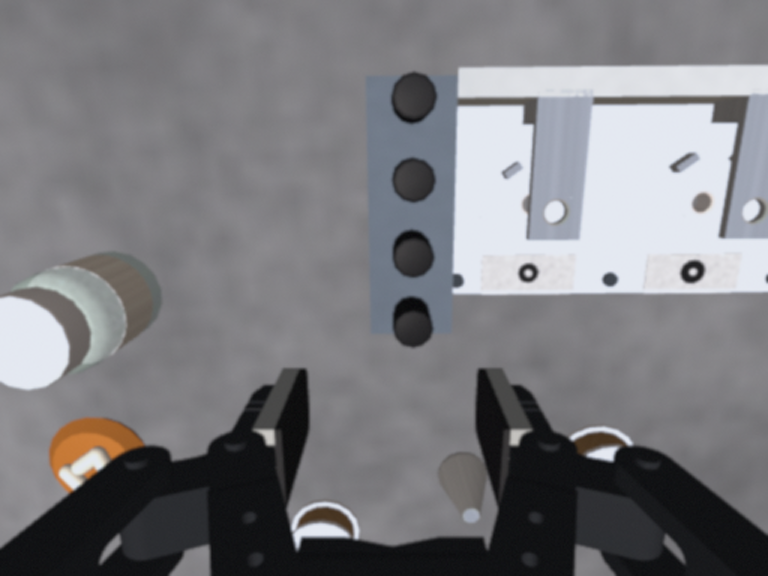

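The knobs are at (413,327), (413,255), (413,178) and (414,95), within 2 px of the prediction, so the dispenser pose is good.

>>> apply_moves --plan '[{"turn": [0,-0.017,-0.006],"delta_pos": [-3.6,9.4,0],"claw": 0.6},{"turn": [0,0,0],"delta_pos": [0,0,16],"claw": 0.6},{"turn": [0,0,0],"delta_pos": [0,0,16],"claw": 0.6},{"turn": [0,0,0],"delta_pos": [0,0,16],"claw": 0.6},{"turn": [0,0,0],"delta_pos": [0,0,0],"claw": 0.6},{"turn": [0,0,0],"delta_pos": [0,0,0],"claw": 0.6}]'

```text
t: 14.65
eef_pos: [0.5566, 0.1696, 0.0921]
eef_rot: [0.002, 1.0, -0.028, -0.002]
ft_force: [0.3, 0.5, 0.3]
gripper_width: 0.0508
```

```bash
cat >>h.py <<'E'
O=np.array([.5957,-.0289]); YAW=-.046
P={"S":(.5978,.0171),"M":(.5936,-.0749),"L":(.5893,-.1667),"k0":(.5572,.1781),"k1":(.5891,.1766),"k2":(.6211,.1752),"k3":(.6530,.1737)}
E
python3 - <<'E'
from h import *
go(*P["k0"],.059,YAW)
E
```

```text
t 14.7 tcp [556.6 169.6  92.1] d_tool [ 0.3 -8.6 33. ] turn [ 0.003  0.004 -0.01 ] w 50.8 F [0.3 0.5 0.3]
```

>>> apply_moves --plan '[{"turn": [0.003,0.004,-0.008],"delta_pos": [0,-6,0],"claw": 0.6},{"turn": [0,0,0],"delta_pos": [0,0,0],"claw": 0.6},{"turn": [0,0,0],"delta_pos": [0,0,8],"claw": 0.6},{"turn": [0,0,0],"delta_pos": [0,0,8],"claw": 0.6},{"turn": [0,0,0],"delta_pos": [0,0,8],"claw": 0.6},{"turn": [0,0,0],"delta_pos": [0,0,0],"claw": 0.6},{"turn": [0,0,0],"delta_pos": [0,0,0],"claw": 0.6}]'

```text
t: 15.35
eef_pos: [0.5577, 0.1763, 0.0668]
eef_rot: [-0.0, 1.0, -0.024, 0.001]
ft_force: [0.2, -0.1, 0.2]
gripper_width: 0.0516
```

```bash
python3 - <<'E'
from h import *
go(*P["k0"],.059,YAW)
E
```

```text
t 15.3 tcp [557.7 176.3  66.8] d_tool [-0.6 -1.8  7.8] turn [-0.    -0.002 -0.002] w 51.6 F [ 0.2 -0.1  0.2]
```

>>> apply_moves --plan '[{"turn": [0,0,0],"delta_pos": [-0.5,-1.4,3],"claw": 0.6},{"turn": [0,0,0],"delta_pos": [0,0,3],"claw": 0.6},{"turn": [0,0,0],"delta_pos": [0,0,0],"claw": 0.6},{"turn": [0,0,0],"delta_pos": [0,0,0],"claw": 0.6},{"turn": [0,0,0],"delta_pos": [0,0,0],"claw": 0},{"turn": [0,0,0],"delta_pos": [0,0,0],"claw": 0},{"turn": [0,0,0],"delta_pos": [0,0,0],"claw": 0},{"turn": [0,0,0],"delta_pos": [0,0,0],"claw": 0},{"turn": [0,0,0],"delta_pos": [0,0,0],"claw": 0},{"turn": [0,0,0],"delta_pos": [0,0,0],"claw": 0}]' --force 50

```text
t: 16.35
eef_pos: [0.5578, 0.178, 0.0612]
eef_rot: [-0.0, 1.0, -0.024, 0.002]
ft_force: [-0.0, -0.3, 0.1]
gripper_width: 0.0161
```

```bash
python3 - <<'E'
from h import *
go(*P["k0"],.140,YAW)
E
```

```text
t 16.4 tcp [557.8 178.   61.2] d_tool [ -0.3  -0.1 -78.8] turn [-0.001 -0.003 -0.002] w 16.1 F [-0.  -0.3  0.1]
```

>>> apply_moves --plan '[{"turn": [0,0,0],"delta_pos": [0,0,-10],"claw": 0},{"turn": [0,0,0],"delta_pos": [0,0,-10],"claw": 0},{"turn": [0,0,0],"delta_pos": [0,0,-12],"claw": 0},{"turn": [0,0,0],"delta_pos": [0,0,-12],"claw": 0},{"turn": [0,0,0],"delta_pos": [0,0,-12],"claw": 0},{"turn": [0,0,0],"delta_pos": [0,0,-12],"claw": 0},{"turn": [0,0,0],"delta_pos": [0,0,-8],"claw": 0},{"turn": [0,0,0],"delta_pos": [6,35,0],"claw": 0},{"turn": [0,0,0],"delta_pos": [6,43,0],"claw": 0},{"turn": [0,0,0],"delta_pos": [6,43,0],"claw": 0},{"turn": [0,0,0],"delta_pos": [6,43,0],"claw": 0},{"turn": [0,0,0],"delta_pos": [6,43,0],"claw": 0},{"turn": [0,0,0],"delta_pos": [6,43,0],"claw": 0},{"turn": [0,0,0],"delta_pos": [6,43,0],"claw": 0},{"turn": [0,0,0],"delta_pos": [6,35,0],"claw": 0},{"turn": [0,0,0],"delta_pos": [0,0,0],"claw": 0},{"turn": [0,0,0],"delta_pos": [0,0,0],"claw": 0}]'

```text
t: 18.05
eef_pos: [0.5935, -0.1617, 0.1507]
eef_rot: [-0.001, 1.0, -0.021, 0.006]
ft_force: [-0.1, 0.4, -0.8]
gripper_width: 0.016
```

```bash
python3 - <<'E'
from h import *
go(*P["L"],.120,YAW)
c=camera("wrist"); save(c,"w8",1.5); print(np.round(proj(c,(*P["L"],.055))*1.5))
E
```

```text
t 18.1 tcp [ 593.5 -161.7  150.7] d_tool [-4.4  5.2 30.7] turn [-0.003 -0.012  0.004] w 16.0 F [-0.1  0.4 -0.8]
[402. 308.]
```

View pics/w8.png

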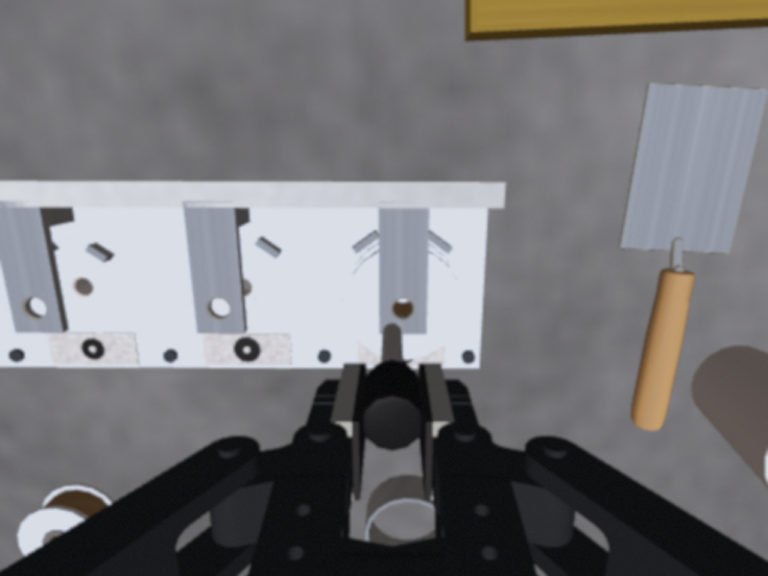

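The eyelet is at (402,308), as predicted. The spindle hangs straight, with its tip near (392,330).

>>> apply_moves --plan '[{"turn": [-0.003,-0.012,0.004],"delta_pos": [-2.5,3,0],"claw": 0},{"turn": [0,0,0],"delta_pos": [0,0,0],"claw": 0},{"turn": [0,0,0],"delta_pos": [0,0,8],"claw": 0},{"turn": [0,0,0],"delta_pos": [0,0,8],"claw": 0},{"turn": [0,0,0],"delta_pos": [0,0,8],"claw": 0},{"turn": [0,0,0],"delta_pos": [0,0,0],"claw": 0},{"turn": [0,0,0],"delta_pos": [0,0,0],"claw": 0}]'

```text
t: 18.8
eef_pos: [0.5905, -0.1584, 0.1242]
eef_rot: [-0.0, 1.0, -0.019, -0.001]
ft_force: [0.4, -0.1, -1.0]
gripper_width: 0.0157
```

```bash
python3 - <<'E'
from h import *
go(*P["L"],.0605,YAW)
E
```

```text
t 18.8 tcp [ 590.5 -158.4  124.2] d_tool [-0.7  8.4 63.7] turn [-0.001  0.003  0.009] w 15.7 F [ 0.4 -0.1 -1. ]
```

>>> apply_moves --plan '[{"turn": [0,0.002,0.009],"delta_pos": [-0.5,4,0],"claw": 0},{"turn": [0,0,0],"delta_pos": [0,3,0],"claw": 0},{"turn": [0,0,0],"delta_pos": [0,0,0],"claw": 0},{"turn": [0,0,0],"delta_pos": [0,0,0],"claw": 0},{"turn": [0,0,0],"delta_pos": [0,0,0],"claw": 0}]'

```text
t: 19.3
eef_pos: [0.59, -0.1668, 0.1249]
eef_rot: [-0.0, 1.0, -0.024, 0.0]
ft_force: [0.1, 0.5, -1.0]
gripper_width: 0.0162
```

```bash
python3 - <<'E'
from h import *
go(*P["L"],.0605,YAW)
E
```

```text
t 19.3 tcp [ 590.  -166.8  124.9] d_tool [-0.8 -0.1 64.4] turn [-0.    -0.001 -0.002] w 16.2 F [ 0.1  0.5 -1. ]
```

>>> apply_moves --plan '[{"turn": [0,0,0],"delta_pos": [0,0,5],"claw": 0},{"turn": [0,0,0],"delta_pos": [0,0,5],"claw": 0},{"turn": [0,0,0],"delta_pos": [0,0,5],"claw": 0},{"turn": [0,0,0],"delta_pos": [0,0,5],"claw": 0},{"turn": [0,0,0],"delta_pos": [0,0,5],"claw": 0},{"turn": [0,0,0],"delta_pos": [0,0,0],"claw": 0},{"turn": [0,0,0],"delta_pos": [0,0,0],"claw": 0}]'

```text
t: 20.0
eef_pos: [0.5896, -0.1663, 0.0969]
eef_rot: [-0.0, 1.0, -0.024, -0.0]
ft_force: [-0.0, -0.2, 0.0]
gripper_width: 0.0161
```

```bash
python3 - <<'E'
from h import *
go(*P["L"],.0605,YAW)
E
```

```text
t 20.0 tcp [ 589.6 -166.3   96.9] d_tool [-0.3  0.4 36.4] turn [-0.001  0.001 -0.002] w 16.1 F [-0.  -0.2  0. ]
```

>>> apply_moves --plan '[{"turn": [0,0,0],"delta_pos": [0,0.4,5],"claw": 0},{"turn": [0,0,0],"delta_pos": [0,0,5],"claw": 0},{"turn": [0,0,0],"delta_pos": [0,0,5],"claw": 0},{"turn": [0,0,0],"delta_pos": [0,0,5],"claw": 0},{"turn": [0,0,0],"delta_pos": [0,0,5],"claw": 0},{"turn": [0,0,0],"delta_pos": [0,0,5],"claw": 0},{"turn": [0,0,0],"delta_pos": [0,0,0],"claw": 0},{"turn": [0,0,0],"delta_pos": [0,0,0],"claw": 0}]'

```text
t: 20.8
eef_pos: [0.5896, -0.1668, 0.0642]
eef_rot: [-0.0, 1.0, -0.024, -0.0]
ft_force: [-0.4, -0.5, -0.0]
gripper_width: 0.016
```

```bash
python3 - <<'E'
from h import *
go(*P["L"],.0612,YAW)
E
```

```text
t 20.8 tcp [ 589.6 -166.8   64.2] d_tool [-0.3 -0.1  3. ] turn [-0.001  0.001 -0.002] w 16.0 F [-0.4 -0.5 -0. ]
```

>>> apply_moves --plan '[{"turn": [0,0,0],"delta_pos": [0,0,1.5],"claw": 0},{"turn": [0,0,0],"delta_pos": [0,0,1.5],"claw": 0},{"turn": [0,0,0],"delta_pos": [0,0,1],"claw": 0},{"turn": [0,0,0],"delta_pos": [0,0,0],"claw": 0}]'

```text
t: 21.2
eef_pos: [0.5902, -0.1669, 0.0611]
eef_rot: [-0.0, 1.0, -0.024, 0.0]
ft_force: [0.2, 0.1, 0.1]
gripper_width: 0.0163
```

>>> apply_moves --plan '[{"turn": [0,0,0],"delta_pos": [0,0,0],"claw": 0.5},{"turn": [0,0,0],"delta_pos": [0,0,0],"claw": 0.5},{"turn": [0,0,0],"delta_pos": [0,0,0],"claw": 0.5},{"turn": [0,0,0],"delta_pos": [0,0,0],"claw": 0.5}]'

```text
t: 21.6
eef_pos: [0.5906, -0.167, 0.0613]
eef_rot: [-0.0, 1.0, -0.024, 0.001]
ft_force: [0.1, -0.2, -0.9]
gripper_width: 0.0427
```

>>> apply_moves --plan '[{"turn": [0,0,0],"delta_pos": [0,0,-10],"claw": 0.5},{"turn": [0,0,0],"delta_pos": [0,0,-20],"claw": 0.6},{"turn": [0,0,0],"delta_pos": [0,0,-20],"claw": 0.75},{"turn": [0,0,0],"delta_pos": [-22,-28,-20],"claw": 0.75},{"turn": [0,0,0],"delta_pos": [-28,-36,0],"claw": 0.75},{"turn": [0,0,0],"delta_pos": [-28,-36,0],"claw": 0.75},{"turn": [0,0,0],"delta_pos": [-28,-36,0],"claw": 0.75},{"turn": [0,0,0],"delta_pos": [-28,-36,0],"claw": 0.75},{"turn": [0,0,0],"delta_pos": [-25,-32,0],"claw": 0.75},{"turn": [0,0,0],"delta_pos": [0,0,0],"claw": 0.75},{"turn": [0,0,0],"delta_pos": [0,0,0],"claw": 0.75},{"turn": [0,0,0],"delta_pos": [0,0,0],"claw": 0.75}]'

```text
t: 22.8
eef_pos: [0.4403, 0.0508, 0.1413]
eef_rot: [0.002, 1.0, -0.024, 0.007]
ft_force: [-0.1, -0.8, 0.6]
gripper_width: 0.064
```

```bash
python3 - <<'E'
from h import *
go(.4315,.0569,.1,YAW)
c=reel("reel_medium",.026,"w9")
print(np.round(proj(c,(.4315,.0569,.026))*1.5))
E
```

```text
t 22.8 tcp [440.3  50.8 141.3] d_tool [-9.8 -5.9 41.2] turn [ 0.004 -0.015 -0.003] w 64.0 F [-0.1 -0.8  0.6]
reel_medium 0.65 enc 0.433 0.0606 D 58.6 mean [0.4331 0.0602]
reel_medium 0.58 enc 0.56 0.0411 D 352.2 mean [0.5609 0.0482]
tip [(array([0.432 , 0.0634]), 0.62)]
[380. 307.]
```

View pics/w9.png

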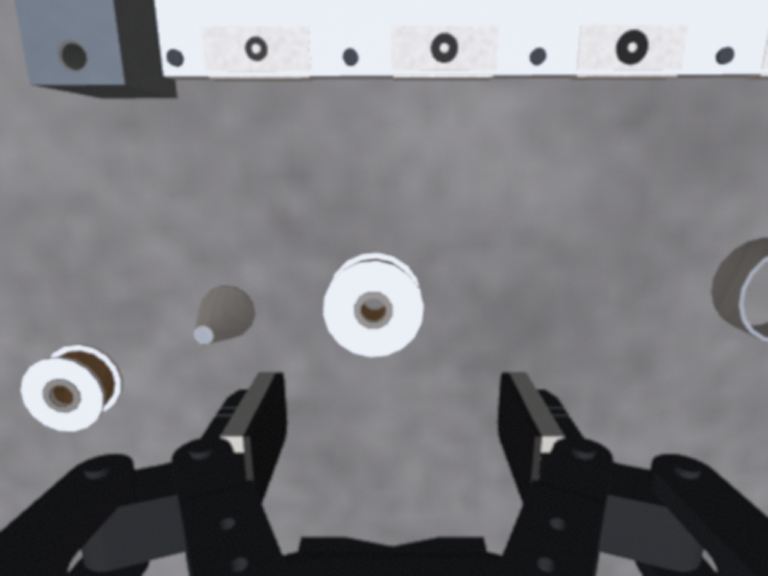

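The medium reel's top face is at (374,308), which puts its centre at about (0.432, 0.060). The nozzle's base is 38 mm to its left.

>>> apply_moves --plan '[{"turn": [0.004,-0.015,-0.003],"delta_pos": [-4,-4,0],"claw": 0.75},{"turn": [0,0,0],"delta_pos": [-4,-4,0],"claw": 0.75},{"turn": [0,0,0],"delta_pos": [0,0,20],"claw": 0.75},{"turn": [0,0,0],"delta_pos": [0,0,25],"claw": 0.75},{"turn": [0,0,0],"delta_pos": [0,0,25],"claw": 0.75},{"turn": [0,0,0],"delta_pos": [0,0,15],"claw": 0.75},{"turn": [0,0,0],"delta_pos": [0,0,0],"claw": 0.75},{"turn": [0,0,0],"delta_pos": [0,0,0],"claw": 0.75},{"turn": [0,0,0],"delta_pos": [0,0,0],"claw": 0.75}]'

```text
t: 23.85
eef_pos: [0.4335, 0.0586, 0.0539]
eef_rot: [-0.002, 1.0, -0.027, -0.002]
ft_force: [0.4, 0.3, 0.1]
gripper_width: 0.064
```

```bash
python3 - <<'E'
from h import *
go(.4318,.0603,.009,YAW)
c=reel("reel_medium",.026)
E
```

```text
t 23.9 tcp [433.5  58.6  53.9] d_tool [-1.7 -1.4 44.9] turn [-0.004  0.003 -0.007] w 64.0 F [0.4 0.3 0.1]
reel_medium 0.75 enc 0.5387 0.0568 D 233.3 mean [0.5451 0.0783]
reel_medium 0.62 enc 0.4335 0.0595 D 59.9 mean [0.4341 0.0604]
tip [(array([0.4303, 0.0604]), 0.76)]
```

>>> apply_moves --plan '[{"turn": [-0.004,0.003,-0.007],"delta_pos": [-1.2,-1,0],"claw": 0.75},{"turn": [0,0,0],"delta_pos": [0,0,10],"claw": 0.75},{"turn": [0,0,0],"delta_pos": [0,0,10],"claw": 0.75},{"turn": [0,0,0],"delta_pos": [0,0,10],"claw": 0.75},{"turn": [0,0,0],"delta_pos": [0,0,8],"claw": 0.75},{"turn": [0,0,0],"delta_pos": [0,0,0],"claw": 0.75},{"turn": [0,0,0],"delta_pos": [0,0,0],"claw": 0.75}]'

```text
t: 24.7
eef_pos: [0.4328, 0.0596, 0.013]
eef_rot: [0.0, 1.0, -0.023, 0.001]
ft_force: [0.5, 0.2, 1.1]
gripper_width: 0.0643
```

```bash
python3 - <<'E'
from h import *
go(.4318,.0603,.009,YAW)
E
```

```text
t 24.7 tcp [432.8  59.6  13. ] d_tool [-1.  -0.6  4. ] turn [ 0.001 -0.002  0.001] w 64.3 F [0.5 0.2 1.1]
```

>>> apply_moves --plan '[{"turn": [0,0,0],"delta_pos": [-0.8,-0.5,2],"claw": 0.75},{"turn": [0,0,0],"delta_pos": [0,0,2],"claw": 0.75},{"turn": [0,0,0],"delta_pos": [0,0,0],"claw": 0.75},{"turn": [0,0,0],"delta_pos": [0,0,0],"claw": 0},{"turn": [0,0,0],"delta_pos": [0,0,0],"claw": 0},{"turn": [0,0,0],"delta_pos": [0,0,0],"claw": 0},{"turn": [0,0,0],"delta_pos": [0,0,0],"claw": 0},{"turn": [0,0,0],"delta_pos": [0,0,0],"claw": 0}]' --force 40

```text
t: 25.5
eef_pos: [0.4328, 0.0599, 0.0099]
eef_rot: [0.001, 1.0, -0.023, 0.002]
ft_force: [1.0, -0.2, -0.4]
gripper_width: 0.052
```

```bash
python3 - <<'E'
from h import *
go(.49,P["M"][1]+.0048,.026,YAW)
E
```

```text
t 25.5 tcp [432.8  59.9   9.9] d_tool [ 63.1 127.3 -15.8] turn [ 0.001 -0.003  0.   ] w 52.0 F [ 1.  -0.2 -0.4]
```

>>> apply_moves --plan '[{"turn": [0,0,0],"delta_pos": [0,0,-12],"claw": 0},{"turn": [0,0,0],"delta_pos": [0,0,-10],"claw": 0},{"turn": [0,0,0],"delta_pos": [12,25,0],"claw": 0},{"turn": [0,0,0],"delta_pos": [12,25,0],"claw": 0},{"turn": [0,0,0],"delta_pos": [12,25,0],"claw": 0},{"turn": [0,0,0],"delta_pos": [12,25,0],"claw": 0},{"turn": [0,0,0],"delta_pos": [12,20,0],"claw": 0},{"turn": [0,0,0],"delta_pos": [0,0,0],"claw": 0},{"turn": [0,0,0],"delta_pos": [0,0,0],"claw": 0},{"turn": [0,0,0],"delta_pos": [0,0,0],"claw": 0}]'

```text
t: 26.5
eef_pos: [0.4928, -0.0658, 0.0419]
eef_rot: [0.001, 1.0, -0.021, 0.007]
ft_force: [-0.4, 0.1, -1.1]
gripper_width: 0.0522
```

```bash
python3 - <<'E'
from h import *
go(*P["M"],.027,YAW)
c=camera("wrist"); print("eyelet pred",np.round(proj(c,(*P["M"],.055)),1))
g=cv2.cvtColor(c["img"],cv2.COLOR_RGB2GRAY); s=read_state(); zt=s["eef_pos"][2]-.0099+.026
u=np.round(proj(c,(s["eef_pos"][0],s["eef_pos"][1],zt)),1); print("reel pred",u)
x,y=np.round(proj(c,(*P["M"],.055))).astype(int); 
for n,(a,b) in {"eye":(x,y),"reel":np.round(u).astype(int)}.items():
    print(n); r=22
    hh=cv2.HoughCircles(g[max(b-40,0):b+40,a-40:a+40],cv2.HOUGH_GRADIENT,1,20,param1=60,param2=12,minRadius=8,maxRadius=28)
    print(None if hh is None else np.round(hh[0][:4]+[a-40,max(b-40,0),0],1).tolist())
for l,z in(("bay_medium",.014),("reel_medium",zt-.026)): print(l,[(np.round(ray(c,a["centre"],z)[:2],4),round(a["score"],2)) for a in tip_of(l,"wrist")[:2]])
save(c,"w10",1.5)
E
```

```text
t 26.5 tcp [492.8 -65.8  41.9] d_tool [100.9   4.8  16.2] turn [ 0.002 -0.013  0.004] w 52.2 F [-0.4  0.1 -1.1]
eyelet pred [274.6   9. ]
reel pred [260.1 275.2]
eye
[[273.5, 14.5, 14.0]]
reel
[[259.5, 280.5, 23.5]]
bay_medium [(array([ 0.5921, -0.0741]), 0.66)]
reel_medium [(array([ 0.4901, -0.0655]), 0.86), (array([ 0.5844, -0.1557]), 0.22)]
```

>>> apply_moves --plan '[{"turn": [0.002,-0.013,0.004],"delta_pos": [0,0,0],"claw": 0},{"turn": [0,0,0],"delta_pos": [0,0,6],"claw": 0},{"turn": [0,0,0],"delta_pos": [0,0,6],"claw": 0},{"turn": [0,0,0],"delta_pos": [0,0,0],"claw": 0},{"turn": [0,0,0],"delta_pos": [0,0,0],"claw": 0},{"turn": [0,0,0],"delta_pos": [0,0,0],"claw": 0}]'

```text
t: 27.25
eef_pos: [0.4914, -0.0632, 0.0277]
eef_rot: [-0.0, 1.0, -0.021, -0.002]
ft_force: [0.4, 0.8, -1.1]
gripper_width: 0.0519
```

```bash
python3 - <<'E'
from h import *
go(*P["M"],.027,YAW)
E
```

```text
t 27.2 tcp [491.4 -63.2  27.7] d_tool [102.6   7.3   0.4] turn [-0.001  0.003  0.004] w 51.9 F [ 0.4  0.8 -1.1]
```

>>> apply_moves --plan '[{"turn": [0,0.003,0.004],"delta_pos": [5,4,0],"claw": 0},{"turn": [0,0,0],"delta_pos": [5,2,0],"claw": 0},{"turn": [0,0,0],"delta_pos": [10,0,0],"claw": 0},{"turn": [0,0,0],"delta_pos": [10,0,0],"claw": 0},{"turn": [0,0,0],"delta_pos": [10,0,0],"claw": 0},{"turn": [0,0,0],"delta_pos": [10,0,0],"claw": 0},{"turn": [0,0,0],"delta_pos": [8,0,0],"claw": 0},{"turn": [0,0,0],"delta_pos": [0,0,0],"claw": 0},{"turn": [0,0,0],"delta_pos": [0,0,0],"claw": 0},{"turn": [0,0,0],"delta_pos": [0,0,0],"claw": 0}]'

```text
t: 28.25
eef_pos: [0.5559, -0.0729, 0.0278]
eef_rot: [-0.001, 1.0, -0.024, 0.001]
ft_force: [0.2, -0.3, -0.3]
gripper_width: 0.0526
```

```bash
python3 - <<'E'
from h import *
go(*P["M"],.027,YAW)
E
```

```text
t 28.2 tcp [555.9 -72.9  27.8] d_tool [37.8  0.3  0.9] turn [-0.001 -0.001 -0.001] w 52.6 F [ 0.2 -0.3 -0.3]
```

>>> apply_moves --plan '[{"turn": [0,0,0],"delta_pos": [8,0.3,0.5],"claw": 0},{"turn": [0,0,0],"delta_pos": [8,0,0],"claw": 0},{"turn": [0,0,0],"delta_pos": [8,0,0],"claw": 0},{"turn": [0,0,0],"delta_pos": [8,0,0],"claw": 0},{"turn": [0,0,0],"delta_pos": [3,0,0],"claw": 0},{"turn": [0,0,0],"delta_pos": [0,0,0],"claw": 0},{"turn": [0,0,0],"delta_pos": [0,0,0],"claw": 0}]'

```text
t: 28.95
eef_pos: [0.5937, -0.0752, 0.0273]
eef_rot: [-0.0, 1.0, -0.024, 0.001]
ft_force: [-0.1, 0.3, -0.7]
gripper_width: 0.0523
```

```bash
python3 - <<'E'
from h import *
go(*P["M"],.0239,YAW)
c=camera("wrist"); print("eyelet pred in crop",np.round((proj(c,(*P["M"],.055))-[140,120])*3))
save(c,"w11",3,(140,120,380,310))
E
```

```text
t 28.9 tcp [593.7 -75.2  27.3] d_tool [-0.1 -0.3  3.4] turn [-0.001 -0.001 -0.001] w 52.3 F [-0.1  0.3 -0.7]
eyelet pred in crop [360. 513.]
```

View pics/w11.png

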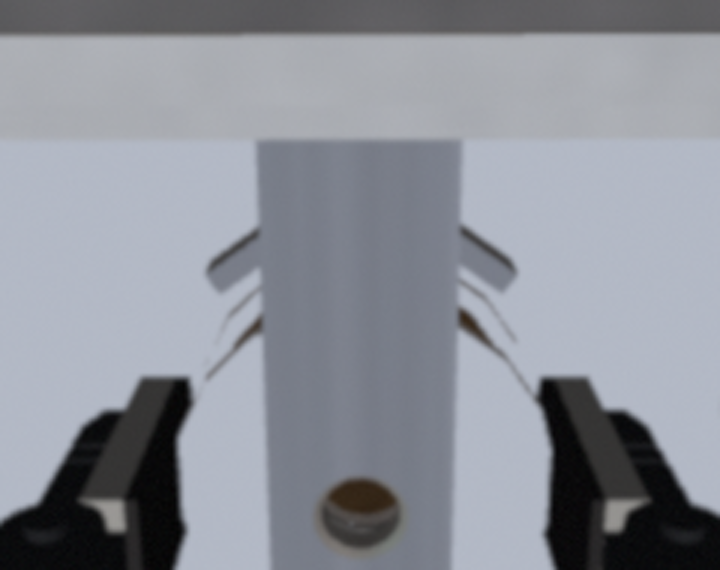

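The eyelet is at crop (360,516) against a prediction of (360,513), and the bore shows through it. I'll lower and release.

>>> apply_moves --plan '[{"turn": [0,0,0],"delta_pos": [0.7,0,0],"claw": 0},{"turn": [0,0,0],"delta_pos": [0,0,1.7],"claw": 0},{"turn": [0,0,0],"delta_pos": [0,0,1.5],"claw": 0},{"turn": [0,0,0],"delta_pos": [0,0,0],"claw": 0},{"turn": [0,0,0],"delta_pos": [0,0,0],"claw": 0.75},{"turn": [0,0,0],"delta_pos": [0,0,0],"claw": 0.75},{"turn": [0,0,0],"delta_pos": [0,0,0],"claw": 0.75},{"turn": [0,0,0],"delta_pos": [0,0,0],"claw": 0.75}]'

```text
t: 29.8
eef_pos: [0.5939, -0.0754, 0.0244]
eef_rot: [-0.0, 1.0, -0.024, 0.001]
ft_force: [0.2, 0.2, 0.3]
gripper_width: 0.0641
```

```bash
python3 - <<'E'
from h import *
go(*P["k1"],.14,YAW)
E
```

```text
t 29.8 tcp [593.9 -75.4  24.4] d_tool [ -16.6 -251.5 -115.6] turn [-0.    -0.002 -0.001] w 64.1 F [0.2 0.2 0.3]
```

>>> apply_moves --plan '[{"turn": [0,0,0],"delta_pos": [0,0,-10],"claw": 0.75},{"turn": [0,0,0],"delta_pos": [0,0,-20],"claw": 0.75},{"turn": [0,0,0],"delta_pos": [0,0,-25],"claw": 0.75},{"turn": [0,0,0],"delta_pos": [0,0,-25],"claw": 0.75},{"turn": [0,0,0],"delta_pos": [0,0,-25],"claw": 0.75},{"turn": [0,0,0],"delta_pos": [-2.5,-40,0],"claw": 0.6},{"turn": [0,0,0],"delta_pos": [-2.5,-45,0],"claw": 0.6},{"turn": [0,0,0],"delta_pos": [-2.5,-45,0],"claw": 0.6},{"turn": [0,0,0],"delta_pos": [-2.5,-45,0],"claw": 0.6},{"turn": [0,0,0],"delta_pos": [-2.5,-40,0],"claw": 0.6},{"turn": [0,0,0],"delta_pos": [-2.5,-25,0],"claw": 0.6},{"turn": [0,0,0],"delta_pos": [0,0,0],"claw": 0.6},{"turn": [0,0,0],"delta_pos": [0,0,0],"claw": 0.6},{"turn": [0,0,0],"delta_pos": [0,0,0],"claw": 0.6}]'

```text
t: 31.2
eef_pos: [0.5935, 0.1715, 0.145]
eef_rot: [-0.0, 1.0, -0.026, 0.007]
ft_force: [-0.1, 0.3, -0.5]
gripper_width: 0.0517
```

```bash
python3 - <<'E'
from h import *
go(*P["k1"],.0605,YAW)
E
```

```text
t 31.2 tcp [593.5 171.5 145. ] d_tool [-5.8 -4.8 84.5] turn [-0.001 -0.013 -0.007] w 51.7 F [-0.1  0.3 -0.5]
```

>>> apply_moves --plan '[{"turn": [0,-0.013,-0.007],"delta_pos": [-2.5,-2,0],"claw": 0.6},{"turn": [0,0,0],"delta_pos": [-2,-2,0],"claw": 0.6},{"turn": [0,0,0],"delta_pos": [0,0,15],"claw": 0.6},{"turn": [0,0,0],"delta_pos": [0,0,15],"claw": 0.6},{"turn": [0,0,0],"delta_pos": [0,0,15],"claw": 0.6},{"turn": [0,0,0],"delta_pos": [0,0,0],"claw": 0.6},{"turn": [0,0,0],"delta_pos": [0,0,0],"claw": 0.6},{"turn": [0,0,0],"delta_pos": [0,0,0],"claw": 0.6}]'

```text
t: 32.0
eef_pos: [0.5888, 0.1689, 0.0936]
eef_rot: [0.001, 1.0, -0.027, -0.002]
ft_force: [0.0, 1.8, 0.8]
gripper_width: 0.0512
```

```bash
python3 - <<'E'
from h import *
go(*P["k1"],.0605,YAW)
E
```

```text
t 32.0 tcp [588.8 168.9  93.6] d_tool [ 0.1 -7.8 33.1] turn [ 0.003  0.005 -0.008] w 51.2 F [0.  1.8 0.8]
```

>>> apply_moves --plan '[{"turn": [0.003,0.004,-0.008],"delta_pos": [0,-4,0],"claw": 0.6},{"turn": [0,0,0],"delta_pos": [0,-3,0],"claw": 0.6},{"turn": [0,0,0],"delta_pos": [0,0,0],"claw": 0.6},{"turn": [0,0,0],"delta_pos": [0,0,8],"claw": 0.6},{"turn": [0,0,0],"delta_pos": [0,0,8],"claw": 0.6},{"turn": [0,0,0],"delta_pos": [0,0,8],"claw": 0.6},{"turn": [0,0,0],"delta_pos": [0,0,0],"claw": 0.6},{"turn": [0,0,0],"delta_pos": [0,0,0],"claw": 0.6}]'

```text
t: 32.8
eef_pos: [0.59, 0.1774, 0.0688]
eef_rot: [-0.0, 1.0, -0.022, 0.001]
ft_force: [0.4, 0.7, 0.3]
gripper_width: 0.0513
```

```bash
python3 - <<'E'
from h import *
go(*P["k1"],.0605,YAW)
E
```

```text
t 32.8 tcp [590.  177.4  68.8] d_tool [-0.9  0.8  8.3] turn [-0.001 -0.002  0.001] w 51.3 F [0.4 0.7 0.3]
```

>>> apply_moves --plan '[{"turn": [0,0,0],"delta_pos": [-0.7,0.6,4],"claw": 0.6},{"turn": [0,0,0],"delta_pos": [0,0,4],"claw": 0.6},{"turn": [0,0,0],"delta_pos": [0,0,0],"claw": 0.6},{"turn": [0,0,0],"delta_pos": [0,0,0],"claw": 0.6},{"turn": [0,0,0],"delta_pos": [0,0,0],"claw": 0},{"turn": [0,0,0],"delta_pos": [0,0,0],"claw": 0},{"turn": [0,0,0],"delta_pos": [0,0,0],"claw": 0},{"turn": [0,0,0],"delta_pos": [0,0,0],"claw": 0},{"turn": [0,0,0],"delta_pos": [0,0,0],"claw": 0},{"turn": [0,0,0],"delta_pos": [0,0,0],"claw": 0}]' --force 50

```text
t: 33.8
eef_pos: [0.5897, 0.1767, 0.0608]
eef_rot: [-0.001, 1.0, -0.023, 0.002]
ft_force: [-0.1, 0.1, -0.7]
gripper_width: 0.016
```

```bash
python3 - <<'E'
from h import *
go(*P["k1"],.0605,YAW)
go(*P["M"],.140,YAW)
E
```

```text
t 33.8 tcp [589.7 176.7  60.8] d_tool [-0.6  0.1  0.3] turn [-0.001 -0.003  0.001] w 16.0 F [-0.1  0.1 -0.7]
t 33.8 tcp [589.7 176.7  60.8] d_tool [ 15.4 251.1 -79.4] turn [-0.001 -0.003  0.001] w 16.0 F [-0.1  0.1 -0.7]
```

>>> apply_moves --plan '[{"turn": [0,0,0],"delta_pos": [0,0,-10],"claw": 0},{"turn": [0,0,0],"delta_pos": [0,0,-10],"claw": 0},{"turn": [0,0,0],"delta_pos": [0,0,-12],"claw": 0},{"turn": [0,0,0],"delta_pos": [0,0,-12],"claw": 0},{"turn": [0,0,0],"delta_pos": [0,0,-12],"claw": 0},{"turn": [0,0,0],"delta_pos": [0,0,-12],"claw": 0},{"turn": [0,0,0],"delta_pos": [0,0,-8],"claw": 0},{"turn": [0,0,0],"delta_pos": [2,30,0],"claw": 0},{"turn": [0,0,0],"delta_pos": [2,42,0],"claw": 0},{"turn": [0,0,0],"delta_pos": [2,42,0],"claw": 0},{"turn": [0,0,0],"delta_pos": [2,42,0],"claw": 0},{"turn": [0,0,0],"delta_pos": [2,42,0],"claw": 0},{"turn": [0,0,0],"delta_pos": [2,30,0],"claw": 0},{"turn": [0,0,0],"delta_pos": [2,14,0],"claw": 0},{"turn": [0,0,0],"delta_pos": [0,0,0],"claw": 0},{"turn": [0,0,0],"delta_pos": [0,0,0],"claw": 0},{"turn": [0,0,0],"delta_pos": [0,0,0],"claw": 0}]'

```text
t: 35.5
eef_pos: [0.5951, -0.0668, 0.1497]
eef_rot: [-0.003, 1.0, -0.018, 0.006]
ft_force: [-0.1, 0.4, -0.3]
gripper_width: 0.0159
```

```bash
python3 - <<'E'
from h import *
go(.5942,-.0749,.120,YAW)
E
```

```text
t 35.5 tcp [595.1 -66.8 149.7] d_tool [-1.   8.3 29.6] turn [-0.007 -0.011  0.01 ] w 15.9 F [-0.1  0.4 -0.3]
```

>>> apply_moves --plan '[{"turn": [-0.007,-0.011,0.01],"delta_pos": [0,4,5],"claw": 0},{"turn": [0,0,0],"delta_pos": [0,4,5],"claw": 0},{"turn": [0,0,0],"delta_pos": [0,0,5],"claw": 0},{"turn": [0,0,0],"delta_pos": [0,0,5],"claw": 0},{"turn": [0,0,0],"delta_pos": [0,0,0],"claw": 0},{"turn": [0,0,0],"delta_pos": [0,0,0],"claw": 0},{"turn": [0,0,0],"delta_pos": [0,0,0],"claw": 0}]'

```text
t: 36.2
eef_pos: [0.5946, -0.0684, 0.1271]
eef_rot: [-0.001, 1.0, -0.019, -0.001]
ft_force: [0.1, -0.3, -1.5]
gripper_width: 0.0159
```

```bash
python3 - <<'E'
from h import *
go(.5942,-.0749,.120,YAW)
E
```

```text
t 36.2 tcp [594.6 -68.4 127.1] d_tool [-0.2  6.6  7. ] turn [-0.002  0.003  0.009] w 15.9 F [ 0.1 -0.3 -1.5]
```

>>> apply_moves --plan '[{"turn": [-0.002,0.003,0.009],"delta_pos": [0,4,0],"claw": 0},{"turn": [0,0,0],"delta_pos": [0,2,0],"claw": 0},{"turn": [0,0,0],"delta_pos": [0,0,4],"claw": 0},{"turn": [0,0,0],"delta_pos": [0,0,0],"claw": 0},{"turn": [0,0,0],"delta_pos": [0,0,0],"claw": 0},{"turn": [0,0,0],"delta_pos": [0,0,0],"claw": 0}]'

```text
t: 36.8
eef_pos: [0.5947, -0.0756, 0.1234]
eef_rot: [0.0, 1.0, -0.024, 0.001]
ft_force: [0.1, -0.7, -1.1]
gripper_width: 0.0161
```

```bash
python3 - <<'E'
from h import *
go(.5942,-.0749,.0608,YAW)
E
```

```text
t 36.8 tcp [594.7 -75.6 123.4] d_tool [-0.6 -0.7 62.6] turn [ 0.001 -0.002 -0.002] w 16.1 F [ 0.1 -0.7 -1.1]
```

>>> apply_moves --plan '[{"turn": [0,-0.001,0],"delta_pos": [-0.4,-0.5,3],"claw": 0},{"turn": [0,0,0],"delta_pos": [0,0,5],"claw": 0},{"turn": [0,0,0],"delta_pos": [0,0,5],"claw": 0},{"turn": [0,0,0],"delta_pos": [0,0,5],"claw": 0},{"turn": [0,0,0],"delta_pos": [0,0,5],"claw": 0},{"turn": [0,0,0],"delta_pos": [0,0,5],"claw": 0},{"turn": [0,0,0],"delta_pos": [0,0,0],"claw": 0},{"turn": [0,0,0],"delta_pos": [0,0,0],"claw": 0}]'

```text
t: 37.6
eef_pos: [0.5938, -0.0746, 0.0921]
eef_rot: [0.0, 1.0, -0.024, -0.0]
ft_force: [-0.1, -0.3, -1.0]
gripper_width: 0.0157
```

```bash
python3 - <<'E'
from h import *
go(.5942,-.0749,.0608,YAW)
E
```

```text
t 37.6 tcp [593.8 -74.6  92.1] d_tool [ 0.4  0.2 31.3] turn [ 0.     0.001 -0.001] w 15.7 F [-0.1 -0.3 -1. ]
```

>>> apply_moves --plan '[{"turn": [0,0,0],"delta_pos": [0.3,0,5],"claw": 0},{"turn": [0,0,0],"delta_pos": [0,0,5],"claw": 0},{"turn": [0,0,0],"delta_pos": [0,0,5],"claw": 0},{"turn": [0,0,0],"delta_pos": [0,0,5],"claw": 0},{"turn": [0,0,0],"delta_pos": [0,0,5],"claw": 0},{"turn": [0,0,0],"delta_pos": [0,0,2],"claw": 0},{"turn": [0,0,0],"delta_pos": [0,0,0],"claw": 0},{"turn": [0,0,0],"delta_pos": [0,0,0],"claw": 0}]'

```text
t: 38.4
eef_pos: [0.5943, -0.0747, 0.0627]
eef_rot: [0.0, 1.0, -0.024, -0.0]
ft_force: [0.7, 0.9, -0.4]
gripper_width: 0.0161
```

```bash
python3 - <<'E'
from h import *
go(.5942,-.0749,.0608,YAW)
E
```

```text
t 38.4 tcp [594.3 -74.7  62.7] d_tool [-0.   0.2  1.9] turn [ 0.     0.001 -0.002] w 16.1 F [ 0.7  0.9 -0.4]
```

>>> apply_moves --plan '[{"turn": [0,0,0],"delta_pos": [0,0,1.2],"claw": 0},{"turn": [0,0,0],"delta_pos": [0,0,1.2],"claw": 0},{"turn": [0,0,0],"delta_pos": [0,0,0],"claw": 0},{"turn": [0,0,0],"delta_pos": [0,0,0],"claw": 0},{"turn": [0,0,0],"delta_pos": [0,0,0],"claw": 0.5},{"turn": [0,0,0],"delta_pos": [0,0,0],"claw": 0.5},{"turn": [0,0,0],"delta_pos": [0,0,0],"claw": 0.5}]'

```text
t: 39.1
eef_pos: [0.5951, -0.0748, 0.0612]
eef_rot: [0.0, 1.0, -0.024, 0.001]
ft_force: [-0.3, -0.5, -0.5]
gripper_width: 0.043
```

>>> apply_moves --plan '[{"turn": [0,0,0],"delta_pos": [0,0,-10],"claw": 0.5},{"turn": [0,0,0],"delta_pos": [0,0,-20],"claw": 0.6},{"turn": [0,0,0],"delta_pos": [0,0,-20],"claw": 0.7},{"turn": [0,0,0],"delta_pos": [0,0,-22],"claw": 0.7},{"turn": [0,0,0],"delta_pos": [-20,-28,0],"claw": 0.7},{"turn": [0,0,0],"delta_pos": [-27,-38,0],"claw": 0.7},{"turn": [0,0,0],"delta_pos": [-27,-38,0],"claw": 0.7},{"turn": [0,0,0],"delta_pos": [-27,-38,0],"claw": 0.7},{"turn": [0,0,0],"delta_pos": [-27,-38,0],"claw": 0.7},{"turn": [0,0,0],"delta_pos": [-27,-38,0],"claw": 0.7},{"turn": [0,0,0],"delta_pos": [-20,-38,0],"claw": 0.7},{"turn": [0,0,0],"delta_pos": [-10,-20,0],"claw": 0.7},{"turn": [0,0,0],"delta_pos": [0,0,0],"claw": 0.7},{"turn": [0,0,0],"delta_pos": [0,0,0],"claw": 0.7},{"turn": [0,0,0],"delta_pos": [0,0,0],"claw": 0.7}]'

```text
t: 40.6
eef_pos: [0.4224, 0.2193, 0.1462]
eef_rot: [0.001, 1.0, -0.025, 0.01]
ft_force: [-0.6, -0.3, 0.4]
gripper_width: 0.0597
```

```bash
python3 - <<'E'
from h import *
go(.39,.2378,.1,YAW)
c=reel("reel_small",.023,"w12")
print(np.round(proj(c,(.39,.2378,.023))*1.5))
E
```

```text
t 40.6 tcp [422.4 219.3 146.2] d_tool [-34.2 -16.9  45.5] turn [ 0.002 -0.02  -0.004] w 59.7 F [-0.6 -0.3  0.4]
reel_small 0.77 enc 0.3906 0.241 D 52.2 mean [0.3904 0.2405]
tip [(array([0.3873, 0.2414]), 0.92)]
[361. 345.]
```

View pics/w12.png

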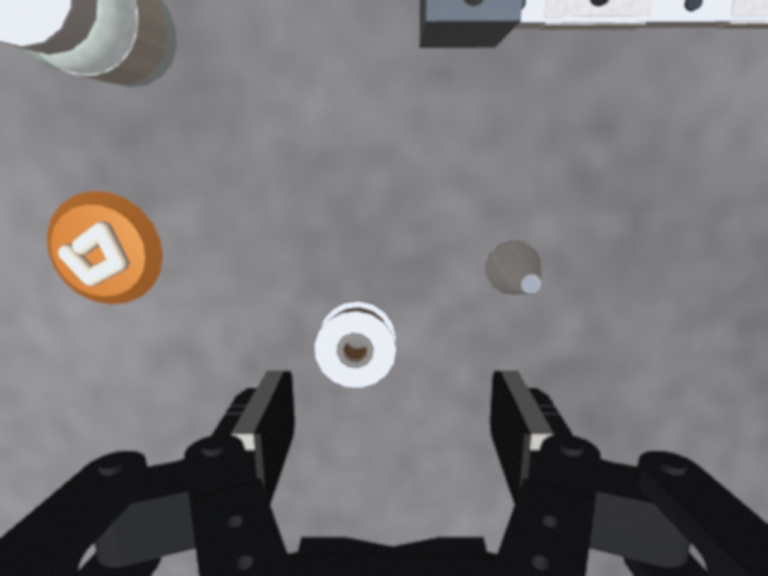

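The small reel's top face is at (355,350), giving a centre of about (0.3875, 0.241). Nothing is within finger reach of it.

>>> apply_moves --plan '[{"turn": [0.002,-0.02,-0.004],"delta_pos": [-10,-5,0],"claw": 0.7},{"turn": [0,0,0],"delta_pos": [-13,-8,10],"claw": 0.7},{"turn": [0,0,0],"delta_pos": [-9,-5,20],"claw": 0.7},{"turn": [0,0,0],"delta_pos": [0,0,20],"claw": 0.7},{"turn": [0,0,0],"delta_pos": [0,0,20],"claw": 0.7},{"turn": [0,0,0],"delta_pos": [0,0,15],"claw": 0.7},{"turn": [0,0,0],"delta_pos": [0,0,0],"claw": 0.7},{"turn": [0,0,0],"delta_pos": [0,0,0],"claw": 0.7},{"turn": [0,0,0],"delta_pos": [0,0,0],"claw": 0.7}]'

```text
t: 41.65
eef_pos: [0.3835, 0.2402, 0.0547]
eef_rot: [0.0, 1.0, -0.024, -0.004]
ft_force: [-0.1, 0.0, 0.6]
gripper_width: 0.0596
```

```bash
python3 - <<'E'
from h import *
go(.3875,.241,.008,YAW)
c=reel("reel_small",.023)
E
```

```text
t 41.6 tcp [383.5 240.2  54.7] d_tool [ 4.3 -1.  46.7] turn [ 0.001  0.008 -0.003] w 59.6 F [-0.1  0.   0.6]
reel_small 0.9 enc 0.3899 0.2415 D 51.1 mean [0.3903 0.2413]
tip [(array([0.3867, 0.243 ]), 0.97)]
```

>>> apply_moves --plan '[{"turn": [0,0.008,-0.003],"delta_pos": [3,-1,0],"claw": 0.7},{"turn": [0,0,0],"delta_pos": [0,0,0],"claw": 0.7},{"turn": [0,0,0],"delta_pos": [0,0,10],"claw": 0.7},{"turn": [0,0,0],"delta_pos": [0,0,10],"claw": 0.7},{"turn": [0,0,0],"delta_pos": [0,0,10],"claw": 0.7},{"turn": [0,0,0],"delta_pos": [0,0,8],"claw": 0.7},{"turn": [0,0,0],"delta_pos": [0,0,0],"claw": 0.7},{"turn": [0,0,0],"delta_pos": [0,0,0],"claw": 0.7}]'

```text
t: 42.6
eef_pos: [0.388, 0.2409, 0.0138]
eef_rot: [0.0, 1.0, -0.023, 0.001]
ft_force: [-0.6, -1.1, 0.9]
gripper_width: 0.0599
```

```bash
python3 - <<'E'
from h import *
go(.388,.2415,.008,YAW)
E
```

```text
t 42.6 tcp [388.  240.9  13.8] d_tool [-0.1 -0.6  5.8] turn [ 0.    -0.003 -0.001] w 59.9 F [-0.6 -1.1  0.9]
```

>>> apply_moves --plan '[{"turn": [0,0,0],"delta_pos": [0,-0.5,3],"claw": 0.7},{"turn": [0,0,0],"delta_pos": [0,0,2.8],"claw": 0.7},{"turn": [0,0,0],"delta_pos": [0,0,0],"claw": 0.7},{"turn": [0,0,0],"delta_pos": [0,0,0],"claw": 0},{"turn": [0,0,0],"delta_pos": [0,0,0],"claw": 0},{"turn": [0,0,0],"delta_pos": [0,0,0],"claw": 0},{"turn": [0,0,0],"delta_pos": [0,0,0],"claw": 0},{"turn": [0,0,0],"delta_pos": [0,0,0],"claw": 0}]' --force 35

```text
t: 43.4
eef_pos: [0.3889, 0.2417, 0.0086]
eef_rot: [-0.0, 1.0, -0.024, 0.002]
ft_force: [-0.4, -0.4, 1.0]
gripper_width: 0.0449
```

```bash
python3 - <<'E'
from h import *
go(.49,P["S"][1]+.0049,.06,YAW)
E
```

```text
t 43.4 tcp [388.9 241.7   8.6] d_tool [111.5 214.7 -50.9] turn [-0.    -0.005 -0.001] w 44.9 F [-0.4 -0.4  1. ]
```

>>> apply_moves --plan '[{"turn": [0,0,0],"delta_pos": [0,0,-12],"claw": 0},{"turn": [0,0,0],"delta_pos": [0,0,-18],"claw": 0},{"turn": [0,0,0],"delta_pos": [0,0,-20],"claw": 0},{"turn": [0,0,0],"delta_pos": [0,0,-20],"claw": 0},{"turn": [0,0,0],"delta_pos": [15,25,0],"claw": 0},{"turn": [0,0,0],"delta_pos": [18,36,0],"claw": 0},{"turn": [0,0,0],"delta_pos": [18,36,0],"claw": 0},{"turn": [0,0,0],"delta_pos": [18,36,0],"claw": 0},{"turn": [0,0,0],"delta_pos": [18,36,0],"claw": 0},{"turn": [0,0,0],"delta_pos": [15,26,0],"claw": 0},{"turn": [0,0,0],"delta_pos": [5,12,0],"claw": 0},{"turn": [0,0,0],"delta_pos": [0,0,0],"claw": 0},{"turn": [0,0,0],"delta_pos": [0,0,0],"claw": 0},{"turn": [0,0,0],"delta_pos": [0,0,0],"claw": 0}]'

```text
t: 44.8
eef_pos: [0.4916, 0.0305, 0.0922]
eef_rot: [-0.003, 1.0, -0.018, 0.008]
ft_force: [0.1, -0.0, -0.2]
gripper_width: 0.0446
```

```bash
python3 - <<'E'
from h import *
go(*P["S"],.026,YAW)
E
```

```text
t 44.8 tcp [491.6  30.5  92.2] d_tool [105.6  10.1  67.9] turn [-0.006 -0.016  0.011] w 44.6 F [ 0.1 -0.  -0.2]
```

>>> apply_moves --plan '[{"turn": [-0.006,-0.016,0.011],"delta_pos": [0,4,0],"claw": 0},{"turn": [0,0,0],"delta_pos": [0,4,12],"claw": 0},{"turn": [0,0,0],"delta_pos": [0,0,14],"claw": 0},{"turn": [0,0,0],"delta_pos": [0,0,14],"claw": 0},{"turn": [0,0,0],"delta_pos": [0,0,12],"claw": 0},{"turn": [0,0,0],"delta_pos": [0,0,8],"claw": 0},{"turn": [0,0,0],"delta_pos": [0,0,0],"claw": 0},{"turn": [0,0,0],"delta_pos": [0,0,0],"claw": 0},{"turn": [0,0,0],"delta_pos": [0,0,0],"claw": 0}]'

```text
t: 45.7
eef_pos: [0.488, 0.0272, 0.0252]
eef_rot: [-0.001, 1.0, -0.019, -0.003]
ft_force: [-0.1, -0.9, -0.3]
gripper_width: 0.0446
```

```bash
python3 - <<'E'
from h import *
go(*P["S"],.026,YAW)
E
```

```text
t 45.7 tcp [488.   27.2  25.2] d_tool [110.1   5.9  -1.4] turn [-0.001  0.006  0.008] w 44.6 F [-0.1 -0.9 -0.3]
```

>>> apply_moves --plan '[{"turn": [0,0.006,0.008],"delta_pos": [5,3,-1.5],"claw": 0},{"turn": [0,0,0],"delta_pos": [6,2,0],"claw": 0},{"turn": [0,0,0],"delta_pos": [10,0,0],"claw": 0},{"turn": [0,0,0],"delta_pos": [10,0,0],"claw": 0},{"turn": [0,0,0],"delta_pos": [10,0,0],"claw": 0},{"turn": [0,0,0],"delta_pos": [10,0,0],"claw": 0},{"turn": [0,0,0],"delta_pos": [10,0,0],"claw": 0},{"turn": [0,0,0],"delta_pos": [6,0,0],"claw": 0},{"turn": [0,0,0],"delta_pos": [0,0,0],"claw": 0},{"turn": [0,0,0],"delta_pos": [0,0,0],"claw": 0},{"turn": [0,0,0],"delta_pos": [0,0,0],"claw": 0}]'

```text
t: 46.8
eef_pos: [0.5635, 0.018, 0.0286]
eef_rot: [-0.001, 1.0, -0.024, 0.003]
ft_force: [-0.0, 0.4, -0.2]
gripper_width: 0.0446
```

```bash
python3 - <<'E'
from h import *
go(*P["S"],.026,YAW)
E
```

```text
t 46.8 tcp [563.5  18.   28.6] d_tool [34.2 -0.8  2.7] turn [-0.002 -0.005 -0.002] w 44.6 F [-0.   0.4 -0.2]
```

>>> apply_moves --plan '[{"turn": [0,-0.005,-0.002],"delta_pos": [8,-0.6,1],"claw": 0},{"turn": [0,0,0],"delta_pos": [8,0,0],"claw": 0},{"turn": [0,0,0],"delta_pos": [8,0,0],"claw": 0},{"turn": [0,0,0],"delta_pos": [6,0,0],"claw": 0},{"turn": [0,0,0],"delta_pos": [2,0,0],"claw": 0},{"turn": [0,0,0],"delta_pos": [0,0,0],"claw": 0},{"turn": [0,0,0],"delta_pos": [0,0,0],"claw": 0}]'

```text
t: 47.5
eef_pos: [0.5981, 0.0169, 0.0274]
eef_rot: [-0.001, 1.0, -0.023, -0.0]
ft_force: [-0.4, -0.3, -0.5]
gripper_width: 0.0449
```

```bash
python3 - <<'E'
from h import *
go(*P["S"],.0226,YAW)
c=camera("wrist"); print("eyelet pred in crop",np.round((proj(c,(*P["S"],.055))-[140,120])*3))
save(c,"w13",3,(140,120,380,310))
E
```

```text
t 47.5 tcp [598.1  16.9  27.4] d_tool [-0.3 -0.2  4.8] turn [-0.001  0.001 -0.   ] w 44.9 F [-0.4 -0.3 -0.5]
eyelet pred in crop [361. 514.]
```

View pics/w13.png

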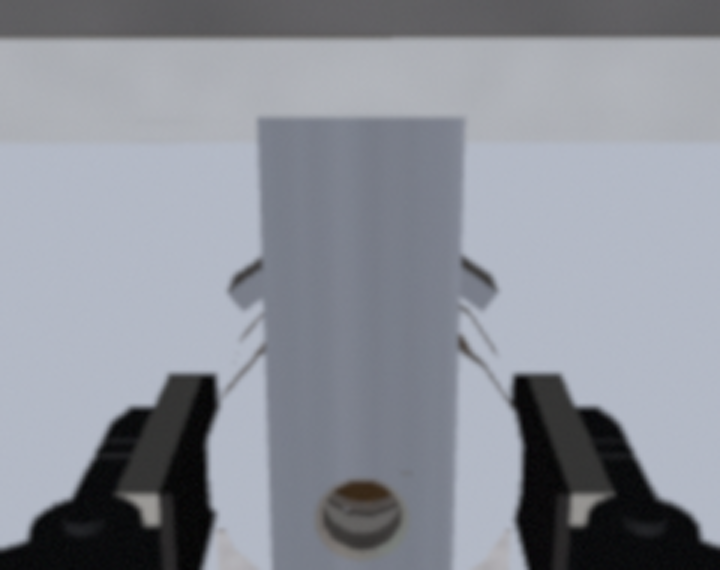

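The eyelet is at crop (362,518) against a prediction of (361,514), and the bore is under it. I'll lower and release.

>>> apply_moves --plan '[{"turn": [0,0,0],"delta_pos": [0,0,1.6],"claw": 0},{"turn": [0,0,0],"delta_pos": [0,0,1.6],"claw": 0},{"turn": [0,0,0],"delta_pos": [0,0,1.2],"claw": 0},{"turn": [0,0,0],"delta_pos": [0,0,0],"claw": 0},{"turn": [0,0,0],"delta_pos": [0,0,0],"claw": 0},{"turn": [0,0,0],"delta_pos": [0,0,0],"claw": 0.68},{"turn": [0,0,0],"delta_pos": [0,0,0],"claw": 0.68},{"turn": [0,0,0],"delta_pos": [0,0,0],"claw": 0.68},{"turn": [0,0,0],"delta_pos": [0,0,0],"claw": 0.68}]'

```text
t: 48.45
eef_pos: [0.5975, 0.0168, 0.023]
eef_rot: [-0.0, 1.0, -0.023, -0.0]
ft_force: [0.1, 1.1, 0.2]
gripper_width: 0.0579
```

```bash
python3 - <<'E'
from h import *
go(*P["k2"],.14,YAW)
E
```

```text
t 48.5 tcp [597.5  16.8  23. ] d_tool [  16.3 -159.4 -116.8] turn [-0.001  0.     0.   ] w 57.9 F [0.1 1.1 0.2]
```

>>> apply_moves --plan '[{"turn": [0,0,0],"delta_pos": [0,0,-10],"claw": 0.68},{"turn": [0,0,0],"delta_pos": [0,0,-20],"claw": 0.68},{"turn": [0,0,0],"delta_pos": [0,0,-25],"claw": 0.68},{"turn": [0,0,0],"delta_pos": [0,0,-25],"claw": 0.68},{"turn": [0,0,0],"delta_pos": [0,0,-25],"claw": 0.68},{"turn": [0,0,0],"delta_pos": [2,-25,0],"claw": 0.6},{"turn": [0,0,0],"delta_pos": [2,-35,0],"claw": 0.6},{"turn": [0,0,0],"delta_pos": [2,-40,0],"claw": 0.6},{"turn": [0,0,0],"delta_pos": [2,-35,0],"claw": 0.6},{"turn": [0,0,0],"delta_pos": [2,-15,0],"claw": 0.6},{"turn": [0,0,0],"delta_pos": [0,0,0],"claw": 0.6},{"turn": [0,0,0],"delta_pos": [0,0,0],"claw": 0.6},{"turn": [0,0,0],"delta_pos": [0,0,0],"claw": 0.6}]'

```text
t: 49.75
eef_pos: [0.6178, 0.1652, 0.1412]
eef_rot: [0.001, 1.0, -0.027, 0.003]
ft_force: [-0.2, -1.1, -1.3]
gripper_width: 0.051
```

```bash
python3 - <<'E'
from h import *
go(*P["k2"],.0605,YAW)
E
```

```text
t 49.8 tcp [617.8 165.2 141.2] d_tool [  2.2 -10.3  80.7] turn [ 0.002 -0.007 -0.007] w 51.0 F [-0.2 -1.1 -1.3]
```

>>> apply_moves --plan '[{"turn": [0.002,-0.007,-0.007],"delta_pos": [1.5,-5,0],"claw": 0.6},{"turn": [0,0,0],"delta_pos": [1,-4,0],"claw": 0.6},{"turn": [0,0,0],"delta_pos": [0,0,14],"claw": 0.6},{"turn": [0,0,0],"delta_pos": [0,0,14],"claw": 0.6},{"turn": [0,0,0],"delta_pos": [0,0,10],"claw": 0.6},{"turn": [0,0,0],"delta_pos": [0,0,0],"claw": 0.6},{"turn": [0,0,0],"delta_pos": [0,0,0],"claw": 0.6},{"turn": [0,0,0],"delta_pos": [0,0,0],"claw": 0.6}]'

```text
t: 50.55
eef_pos: [0.6207, 0.1673, 0.0973]
eef_rot: [0.002, 1.0, -0.027, -0.002]
ft_force: [0.9, 0.7, -0.3]
gripper_width: 0.0508
```

```bash
python3 - <<'E'
from h import *
go(*P["k2"],.0605,YAW)
E
```

```text
t 50.5 tcp [620.7 167.3  97.3] d_tool [ 0.2 -8.  36.8] turn [ 0.004  0.005 -0.008] w 50.8 F [ 0.9  0.7 -0.3]
```

>>> apply_moves --plan '[{"turn": [0.003,0.004,-0.008],"delta_pos": [0,-4,0],"claw": 0.6},{"turn": [0,0,0],"delta_pos": [0,-3,0],"claw": 0.6},{"turn": [0,0,0],"delta_pos": [0,0,0],"claw": 0.6},{"turn": [0,0,0],"delta_pos": [0,0,9],"claw": 0.6},{"turn": [0,0,0],"delta_pos": [0,0,9],"claw": 0.6},{"turn": [0,0,0],"delta_pos": [0,0,9],"claw": 0.6},{"turn": [0,0,0],"delta_pos": [0,0,0],"claw": 0.6},{"turn": [0,0,0],"delta_pos": [0,0,0],"claw": 0.6}]'

```text
t: 51.35
eef_pos: [0.6215, 0.1756, 0.0689]
eef_rot: [0.0, 1.0, -0.022, 0.001]
ft_force: [-1.2, -0.6, -0.1]
gripper_width: 0.0514
```

```bash
python3 - <<'E'
from h import *
go(*P["k2"],.0605,YAW)
E
```

```text
t 51.4 tcp [621.5 175.6  68.9] d_tool [-0.4  0.4  8.4] turn [ 0.    -0.001  0.001] w 51.4 F [-1.2 -0.6 -0.1]
```

>>> apply_moves --plan '[{"turn": [0,0,0],"delta_pos": [-0.4,0.3,4],"claw": 0.6},{"turn": [0,0,0],"delta_pos": [0,0,4],"claw": 0.6},{"turn": [0,0,0],"delta_pos": [0,0,0],"claw": 0.6},{"turn": [0,0,0],"delta_pos": [0,0,0],"claw": 0.6},{"turn": [0,0,0],"delta_pos": [0,0,0],"claw": 0},{"turn": [0,0,0],"delta_pos": [0,0,0],"claw": 0},{"turn": [0,0,0],"delta_pos": [0,0,0],"claw": 0},{"turn": [0,0,0],"delta_pos": [0,0,0],"claw": 0},{"turn": [0,0,0],"delta_pos": [0,0,0],"claw": 0},{"turn": [0,0,0],"delta_pos": [0,0,0],"claw": 0}]' --force 50

```text
t: 52.35
eef_pos: [0.6217, 0.1752, 0.061]
eef_rot: [-0.0, 1.0, -0.022, 0.001]
ft_force: [0.0, 0.7, 0.4]
gripper_width: 0.0164
```

```bash
python3 - <<'E'
from h import *
go(*P["k2"],.0605,YAW)
go(*P["S"],.140,YAW)
E
```

```text
t 52.4 tcp [621.7 175.2  61. ] d_tool [-0.6  0.   0.5] turn [-0.    -0.003  0.001] w 16.4 F [0.  0.7 0.4]
t 52.4 tcp [621.7 175.2  61. ] d_tool [-16.6 159.  -79. ] turn [-0.    -0.003  0.001] w 16.4 F [0.  0.7 0.4]
```

>>> apply_moves --plan '[{"turn": [0,0,0],"delta_pos": [0,0,-10],"claw": 0},{"turn": [0,0,0],"delta_pos": [0,0,-10],"claw": 0},{"turn": [0,0,0],"delta_pos": [0,0,-12],"claw": 0},{"turn": [0,0,0],"delta_pos": [0,0,-12],"claw": 0},{"turn": [0,0,0],"delta_pos": [0,0,-12],"claw": 0},{"turn": [0,0,0],"delta_pos": [0,0,-12],"claw": 0},{"turn": [0,0,0],"delta_pos": [0,0,-8],"claw": 0},{"turn": [0,0,0],"delta_pos": [-3,25,0],"claw": 0},{"turn": [0,0,0],"delta_pos": [-4,35,0],"claw": 0},{"turn": [0,0,0],"delta_pos": [-4,40,0],"claw": 0},{"turn": [0,0,0],"delta_pos": [-4,35,0],"claw": 0},{"turn": [0,0,0],"delta_pos": [-3,18,0],"claw": 0},{"turn": [0,0,0],"delta_pos": [0,0,0],"claw": 0},{"turn": [0,0,0],"delta_pos": [0,0,0],"claw": 0},{"turn": [0,0,0],"delta_pos": [0,0,0],"claw": 0}]'

```text
t: 53.85
eef_pos: [0.5976, 0.0228, 0.1496]
eef_rot: [-0.002, 1.0, -0.02, 0.005]
ft_force: [-0.3, 0.8, 0.3]
gripper_width: 0.0163
```

```bash
python3 - <<'E'
from h import *
go(.5981,.0171,.120,YAW)
E
```

```text
t 53.9 tcp [597.6  22.8 149.6] d_tool [ 0.4  5.8 29.6] turn [-0.004 -0.01   0.006] w 16.3 F [-0.3  0.8  0.3]
```

>>> apply_moves --plan '[{"turn": [-0.004,-0.01,0.006],"delta_pos": [0,4,5],"claw": 0},{"turn": [0,0,0],"delta_pos": [0,4,5],"claw": 0},{"turn": [0,0,0],"delta_pos": [0,1,5],"claw": 0},{"turn": [0,0,0],"delta_pos": [0,0,5],"claw": 0},{"turn": [0,0,0],"delta_pos": [0,0,2],"claw": 0},{"turn": [0,0,0],"delta_pos": [0,0,0],"claw": 0},{"turn": [0,0,0],"delta_pos": [0,0,0],"claw": 0},{"turn": [0,0,0],"delta_pos": [0,0,0],"claw": 0}]'

```text
t: 54.65
eef_pos: [0.5971, 0.0194, 0.1247]
eef_rot: [-0.001, 1.0, -0.019, -0.001]
ft_force: [-0.7, -0.1, 0.0]
gripper_width: 0.0167
```

```bash
python3 - <<'E'
from h import *
go(.5981,.0171,.120,YAW)
E
```

```text
t 54.6 tcp [597.1  19.4 124.7] d_tool [1.1 2.3 4.7] turn [-0.003  0.003  0.008] w 16.7 F [-0.7 -0.1  0. ]
```

>>> apply_moves --plan '[{"turn": [-0.003,0.003,0.008],"delta_pos": [0.8,1.8,0],"claw": 0},{"turn": [0,0,0],"delta_pos": [0,0,0],"claw": 0},{"turn": [0,0,0],"delta_pos": [0,0,0],"claw": 0},{"turn": [0,0,0],"delta_pos": [0,0,0],"claw": 0}]'

```text
t: 55.05
eef_pos: [0.5984, 0.0172, 0.1255]
eef_rot: [0.0, 1.0, -0.024, 0.001]
ft_force: [-0.4, 0.8, -0.9]
gripper_width: 0.016
```

```bash
python3 - <<'E'
from h import *
go(.5981,.0171,.061,YAW)
E
```

```text
t 55.0 tcp [598.4  17.2 125.5] d_tool [-0.4  0.1 64.5] turn [ 0.001 -0.002 -0.001] w 16.0 F [-0.4  0.8 -0.9]
```

>>> apply_moves --plan '[{"turn": [0,-0.001,0],"delta_pos": [0,0,4],"claw": 0},{"turn": [0,0,0],"delta_pos": [0,0,5],"claw": 0},{"turn": [0,0,0],"delta_pos": [0,0,5],"claw": 0},{"turn": [0,0,0],"delta_pos": [0,0,5],"claw": 0},{"turn": [0,0,0],"delta_pos": [0,0,5],"claw": 0},{"turn": [0,0,0],"delta_pos": [0,0,5],"claw": 0},{"turn": [0,0,0],"delta_pos": [0,0,0],"claw": 0},{"turn": [0,0,0],"delta_pos": [0,0,0],"claw": 0}]'

```text
t: 55.85
eef_pos: [0.5978, 0.0172, 0.0929]
eef_rot: [0.0, 1.0, -0.023, -0.0]
ft_force: [-0.0, -0.4, -0.8]
gripper_width: 0.0163
```

```bash
python3 - <<'E'
from h import *
go(.5981,.0171,.061,YAW)
E
```

```text
t 55.9 tcp [597.8  17.2  92.9] d_tool [ 0.4  0.  31.9] turn [ 0.001  0.001 -0.001] w 16.3 F [-0.  -0.4 -0.8]
```

>>> apply_moves --plan '[{"turn": [0,0,0],"delta_pos": [0.3,0,5],"claw": 0},{"turn": [0,0,0],"delta_pos": [0,0,5],"claw": 0},{"turn": [0,0,0],"delta_pos": [0,0,5],"claw": 0},{"turn": [0,0,0],"delta_pos": [0,0,5],"claw": 0},{"turn": [0,0,0],"delta_pos": [0,0,5],"claw": 0},{"turn": [0,0,0],"delta_pos": [0,0,2],"claw": 0},{"turn": [0,0,0],"delta_pos": [0,0,0],"claw": 0},{"turn": [0,0,0],"delta_pos": [0,0,0],"claw": 0}]'

```text
t: 56.65
eef_pos: [0.5982, 0.0171, 0.0636]
eef_rot: [0.0, 1.0, -0.023, -0.0]
ft_force: [-1.4, 0.9, -0.3]
gripper_width: 0.0162
```

```bash
python3 - <<'E'
from h import *
go(.5981,.0171,.061,YAW)
E
```

```text
t 56.6 tcp [598.2  17.1  63.6] d_tool [-0.1  0.   2.6] turn [ 0.001  0.001 -0.001] w 16.2 F [-1.4  0.9 -0.3]
```

>>> apply_moves --plan '[{"turn": [0,0,0],"delta_pos": [0,0,1.5],"claw": 0},{"turn": [0,0,0],"delta_pos": [0,0,1.5],"claw": 0},{"turn": [0,0,0],"delta_pos": [0,0,0],"claw": 0},{"turn": [0,0,0],"delta_pos": [0,0,0],"claw": 0},{"turn": [0,0,0],"delta_pos": [0,0,0],"claw": 0.5},{"turn": [0,0,0],"delta_pos": [0,0,0],"claw": 0.5},{"turn": [0,0,0],"delta_pos": [0,0,0],"claw": 0.5},{"turn": [0,0,0],"delta_pos": [0,0,0],"claw": 0.5}]'

```text
t: 57.45
eef_pos: [0.5991, 0.0172, 0.0615]
eef_rot: [0.0, 1.0, -0.024, 0.001]
ft_force: [0.1, 0.2, 0.6]
gripper_width: 0.0426
```

>>> apply_moves --plan '[{"turn": [0,0,0],"delta_pos": [0,0,-10],"claw": 0.5},{"turn": [0,0,0],"delta_pos": [0,0,-20],"claw": 0.5},{"turn": [0,0,0],"delta_pos": [0,0,-25],"claw": 0.5},{"turn": [0,0,0],"delta_pos": [0,0,-25],"claw": 0.5},{"turn": [0,0,0],"delta_pos": [-15,6,-25],"claw": 0.5},{"turn": [0,0,0],"delta_pos": [-20,6,-25],"claw": 0.5},{"turn": [0,0,0],"delta_pos": [-20,6,-25],"claw": 0.5},{"turn": [0,0,0],"delta_pos": [-20,6,-20],"claw": 0.5},{"turn": [0,0,0],"delta_pos": [0,0,0],"claw": 0.5},{"turn": [0,0,0],"delta_pos": [0,0,0],"claw": 0.5},{"turn": [0,0,0],"delta_pos": [0,0,0],"claw": 0.5}]'

```text
t: 58.55
eef_pos: [0.5213, -0.0023, 0.2497]
eef_rot: [0.001, 1.0, -0.022, 0.004]
ft_force: [0.7, 0.1, 0.4]
gripper_width: 0.0429
```

```bash
python3 - <<'E'
from h import *
go(.5,0,.3,YAW)
c=camera("wrist"); save(c,"w14",1.5)
for k in("L","M","S","k3"): print(k,"knob top if home",np.round(proj(c,(*P[k],.081))*1.5))
c=camera("scene"); save(c,"s2",2.6,(150,150,450,330))
E
```

```text
t 58.5 tcp [521.3  -2.3 249.7] d_tool [-21.   -1.3 -50.5] turn [ 0.001 -0.007  0.002] w 42.9 F [0.7 0.1 0.4]
L knob top if home [664. 142.]
M knob top if home [508. 141.]
S knob top if home [353. 141.]
k3 knob top if home [69. 52.]
```

View pics/w14.png

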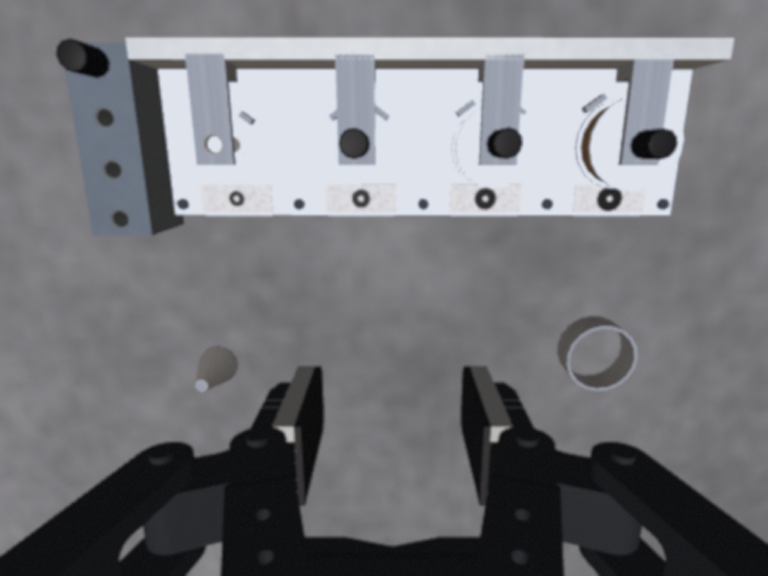

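View pics/s2.png

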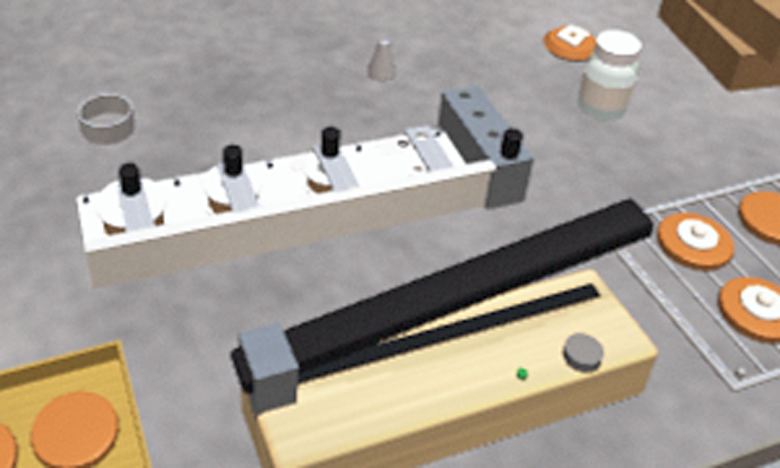

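All three knobs match the fully home positions (predicted then seen): large (664,142) and (661,143), medium (508,141) and (508,143), small (353,141) and (353,142). The fourth spindle is parked at (73,54), and the scene view shows the knobs on the arms and the bystanders undisturbed. I'm handing in.

```bash
python3 -c "
from plant import *
print(close_job(), read_state()['t'])"
```

```text
the job is handed in; nothing more can be done
the job is handed in; nothing more can be done
```

The three reels that were out (small, medium and large) each lie flat in their own bay, pinned by a spindle. There was no mini reel, so its bay stays empty and the fourth spindle was left in its hole in the rest. The job was handed in at about 59 s of the 210 s allowed.

- **Spindles:** the last wrist view showed all three knobs within about 3 px of where they should be when fully home. The parked one was within about 5 px. While I pushed each spindle down, the readings between moves showed no more than about 2 N.
- **Reels:** in the last pictures they lie flat under their eyelet arms. None was knocked aside in any picture I took.
- **Other things on the table:** the nozzle, cutter, cookie and sprinkles jar looked undisturbed in the last pictures. The cup and spatula were outside those views; the arm did not go near them.
- **Disagreement:** the first rough fit of the dispenser's direction, from the top and scene cameras, was about 0.03 rad off. I replaced it with close wrist-camera measurements, which agreed to about 1 mm.

No check failed.

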